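Pack the gap under the jig's stop arm with spacer plates

ROBOT

A 6-joint arm with a two-finger parallel gripper is mounted at the origin on the work surface. World frame = base frame: x ahead of the robot, y to its left, z up, the work surface at z = 0. Lengths are in m, angles in rad, forces in N, time in s.
With the tool pointing down it reaches from about 0.275 to 0.825 m from the base axis. Payload 5.2 kg.
Tool frame: the origin (TCP) lies between the finger pads; the fingertips stand 17 mm ahead of it and the grasp point (between the pads) lies 2 mm behind it (tip_extent is the distance from the TCP to the fingertips, in m); z points along the fingers, y is the direction in which the jaws open and shut (so a half turn about z gives the same grasp; the last joint's range is limited). The gripper opens to 93 mm and grips with 3 to 60 N. Pads are 15 mm wide; open, the fingers measure 128 mm over their backs; the gripper's body (75 mm by 188 mm) begins 65 mm behind the grasp point.
Start: joints at [1.076, 0.259, 1.535, -0, 1.348, -0.203], TCP at [0.158, 0.527, 0.236] pointing down, gripper open.
Joint ranges: [-3.14, 3.14], [-0.91, 2.08], [0.19, 2.58], [-1.22, 4.36], [0.22, 2.71], [-3.12, 3.12]. Speed limits (rad/s): [2.57, 2.57, 3.14, 3.14, 3.14, 3.14].

INTERFACE

Orientations are given as a rotation vector (axis times angle).
In Python, from workcell import move_to, move_straight, move_j, command_gripper, sleep, ik, sense, read_camera, camera_params, IKError, sign_off, tip_extent gives the robot as it stands. The module is installed in compiled form; this text tells all that it offers. Calls block until the motion is done:
- move_to(position, orientation): joint-space move of the TCP to a pose.
- move_straight(position, ori=None, feed=0.15): straight line of the TCP; ori=None keeps the orientation; feed is the mean speed in m/s.
- move_j(angles): joint-space move.
- command_gripper(opening): finger opening in m; the grip force is fixed at half the most; returns when the fingers have stopped.
- sleep(seconds).
- ik(position, orientation): joint angles nearest the present ones, or None.
- sense(): the state.
- read_camera(name): name is "side" or "top" or "wrist"; returns the picture (384x512x3 uint8, red, green, blue); there is no depth.
- camera_params(name): a dict with "camera_matrix" (3x3 intrinsics, pixels), "k1" (the pictures are not rectified: a ray, as slopes to the right and down, at radius r is drawn at 1 + k1 r^2 times it, then the intrinsics apply), "cam_to_world" (4x4, takes a point from camera to world coordinates). Camera axes: x right, y down, z forward; pixel columns grow to the right and rows downward; lengths in m; the calibration is good to about 2 mm. A picture is of the moment at which its call begins: read the wrist's pose just before it. camera_params takes no time and is no camera call; for the wrist camera it gives the pose at the moment of the call.
A pose or a line that the arm cannot do raises IKError and nothing moves.
- sign_off(): hands the job in, once; it reports no verdict.
The state is a dict: "time_s": time; "joint_positions": joint angles; "joint_velocities": joint speeds; "joint_torque": joint torques, N m; "tcp_pos": TCP position; "tool_rot": TCP orientation; "force": force on the tool from outside, world axes, zero at the start; "moment": the same for the moment, N m; "finger_gap": finger opening in m.
Only numpy, scipy, OpenCV 4.12 (cv2) and the standard library are available. Lean on these libraries where they do the work, as an engineer would, in place of code of your own. Each camera call takes 0.05 s, during which the arm holds its last target.

TASK

Swing the jig's stiff stop arm clear of the steel block beneath it, stack spacer plates from the rack flat, centred and square on the block until the gap that was under the arm's foot is filled as nearly as the plates can without the foot fouling them, then swing the arm back so that its foot stands over the pack. The plates cannot be gripped between the rack's rails: slide each one you need part-way out over the rack's open front edge and take it there. Leave the plates you do not need on the rack and do not disturb the screwdriver or the jar.

Things in the scene. Friction and masses are not known exactly. Their poses are not given: they have to be found in the camera images.
- rack: Fixed rack with a dark floor, 380 mm wide (y); origin on the bench under its centre. Five lanes along x, smooth floor 60 mm above the bench, 64 mm wide, centred at y = -148, -74, 0, 74, 148 mm, parted by rails 10 mm wide standing 10 mm above the floor. Open front edge at x = -100 mm (robot side), free space below it; back wall at x = +115. Plates start 27 to 57 mm behind the edge.
- thin_a: Thin spacer plate, 130 mm long, 60 mm wide, 4 mm thick, with one dark dot at the middle. It is a flat bare aluminium plate, mass about 80 g; origin at the centre of its underside, x along its length, z up through its thickness. A fingertip pressed on it with about 4 N drags it along the lane. It starts lying in one lane of the rack, its length along the lane; one of the five plates may be absent.
- thin_b: Thin spacer plate, 130 mm long, 60 mm wide, 4 mm thick, with one dark dot at the middle. It is a flat bare aluminium plate, mass about 80 g; origin at the centre of its underside, x along its length, z up through its thickness. A fingertip pressed on it with about 4 N drags it along the lane. It starts lying in one lane of the rack, its length along the lane; one of the five plates may be absent.
- thick_a: Thick spacer plate, 110 mm long, 60 mm wide, 8 mm thick, with two dark dots. It is a flat bare aluminium plate, mass about 130 g; origin at the centre of its underside, x along its length, z up through its thickness. A fingertip pressed on it with about 4 N drags it along the lane. It starts lying in one lane of the rack, its length along the lane; one of the five plates may be absent.
- thick_b: Thick spacer plate, 110 mm long, 60 mm wide, 8 mm thick, with two dark dots. It is a flat bare aluminium plate, mass about 130 g; origin at the centre of its underside, x along its length, z up through its thickness. A fingertip pressed on it with about 4 N drags it along the lane. It starts lying in one lane of the rack, its length along the lane; one of the five plates may be absent.
- thick_c: Thick spacer plate, 110 mm long, 60 mm wide, 8 mm thick, with two dark dots. It is a flat bare aluminium plate, mass about 130 g; origin at the centre of its underside, x along its length, z up through its thickness. A fingertip pressed on it with about 4 N drags it along the lane. It starts lying in one lane of the rack, its length along the lane; one of the five plates may be absent.
- jig: Fixed jig: dark steel base plate, 10 mm thick, reaching from -80 to +120 mm in its x and from -170 to +55 mm in its y; origin on the bench under the seat of the block. A pivot post 34 mm in diameter stands at x = 0, y = -140 mm and carries the stop arm.
- seat (a point): Point on top of the jig's base plate, 10 mm above the bench, where the block is centred; its axes are the jig's. The pack is centred over this point with the plates' length along the jig's x axis.
- swing_arm (a joint): Angle (rad) of the stop arm about its upright pivot: 0 with the foot straight over the seat (arm along the jig's +y), growing as the foot swings towards the jig's +x, clockwise from above; range -0.4 to 1.5. Stiff (0.35 N m friction), it stays where it is left. Past about 1.1 rad the space above the block is clear.
- stop_foot (a point): Centre of the flat underside of the arm's foot, a steel disc 44 mm in diameter, always 71.5 mm above the bench and 140 mm from the pivot axis. The arm itself is a blue bar 24 mm wide with its top 102 to 105 mm above the bench.
- stop_knob (a point): Grip point of the upright black knob above the foot, on its axis: a round stem 16 mm in diameter standing from 102 to 142 mm above the bench; this point lies at 126 mm. Pinch it from above to swing the arm along its arc.
- stop_pivot (a point): Point on the arm's upright pivot axis, 82 mm above the bench.
- square_block: Steel block with square ends, 96 mm (its x, along the jig's x) by 44 mm by 40 mm tall, 0.9 kg, loose on the jig's seat; origin at the centre of its underside. One of the two blocks is present. Its top is 50 mm above the bench, so the gap under the arm's foot is 21.5 mm.
- round_block: Steel block with rounded ends, 96 mm (its x, along the jig's x) by 44 mm by 36 mm tall, 0.9 kg, loose on the jig's seat; origin at the centre of its underside. One of the two blocks is present. Its top is 46 mm above the bench, so the gap under the arm's foot is 25.5 mm.
- screwdriver: Screwdriver lying on the bench, not needed: leave it alone.
- jar: Small lidded jar, 60 mm in diameter, 85 mm tall, behind the work, not needed: leave it alone.
There are look-alikes about, which are no part of the job. Leave any brown or red look-alike of the thin_a alone.

How it is judged:
By the outcome, as a careful person would: the job done as asked, in the order asked, and still so for the second after the job is handed in, with the robot touching nothing.
Of thin_a, thin_b, thick_a, thick_b, thick_c only 4 to 5 are there at a start; the rules pass over those that are not, and their reading is None.
Of square_block, round_block only 1 to 1 are there at a start; the rules pass over those that are not, and their reading is None.
At some moment in a run one of thin_a, thin_b, thick_a, thick_b, thick_c may be knocked a few centimetres aside while the robot is not near it.
It also fails if it takes over 210 s, if anything falls off the work surface, if the arm or the gripper's body presses on something with over 40 N, if the wrist force passes 120 N, or if a joint passes its speed limit or range.

## Working session

There is one attempt and no reset: what is moved stays moved. The work goes in short steps, each a Python script; the robot and the scene stay as the last script left them, time stands still between calls to the robot, and variables do not carry over. Pictures are saved under pics/ and viewed, and the job is handed in when it is done.

```bash
ls; mkdir -p pics
python3 - <<'E'
from workcell import *
import cv2, numpy as np
for n in ["top","side","wrist"]:
    p=camera_params(n); print(n,p["camera_matrix"].tolist(),p["k1"],np.round(p["cam_to_world"],4).tolist())
    im=read_camera(n); cv2.imwrite(f"pics/{n}0.png",cv2.resize(im[:,:,::-1],(768,576),interpolation=cv2.INTER_CUBIC)); np.save(f"pics/{n}0.npy",im)
s=sense(); print({k:(np.round(v,4).tolist() if not isinstance(v,float) else v) for k,v in s.items()}, tip_extent)
E
```

```text
pics
top [[492.84771283237075, 0.0, 257.77202525150796], [0.0, 492.84771283237075, 193.93233145264313], [0.0, 0.0, 1.0]] -0.0505467330598675 [[0.0033, -0.9981, 0.0622, 0.4263], [-1.0, -0.0029, 0.0077, 0.0583], [-0.0075, -0.0622, -0.998, 1.5641], [0.0, 0.0, 0.0, 1.0]]
side [[391.5401466007021, 0.0, 258.22325385352406], [0.0, 391.5401466007021, 193.69428392741722], [0.0, 0.0, 1.0]] -0.08655416098255686 [[-0.9771, -0.1501, 0.1506, 0.3437], [-0.2124, 0.6587, -0.7218, 0.8863], [0.0092, -0.7373, -0.6755, 0.8694], [0.0, 0.0, 0.0, 1.0]]
wrist [[317.0533887384667, 0.0, 259.42843551567506], [0.0, 317.0533887384667, 190.15995493196655], [0.0, 0.0, 1.0]] -0.09070587889554074 [[0.2876, 0.9189, 0.2698, 0.0828], [0.9577, -0.2756, -0.0824, 0.5507], [-0.0014, 0.2821, -0.9594, 0.3831], [0.0, 0.0, 0.0, 1.0]]
{'time_s': 0.15, 'joint_positions': [1.0762, 0.2592, 1.5358, -0.0, 1.348, -0.2028], 'joint_velocities': [-0.0005, -0.0029, -0.0032, 0.0, 0.0016, -0.0002], 'joint_torque': [0.0014, -43.7646, -28.4232, 0.0718, 0.0381, -0.0001], 'tcp_pos': [0.158, 0.5264, 0.235], 'tool_rot': [-0.4566, -3.1078, 0.0021], 'force': [0.1912, -0.0972, -0.916], 'moment': [0.0016, 0.0016, -0.0427], 'finger_gap': 0.09287281167009395} 0.017
```

View pics/top0.png

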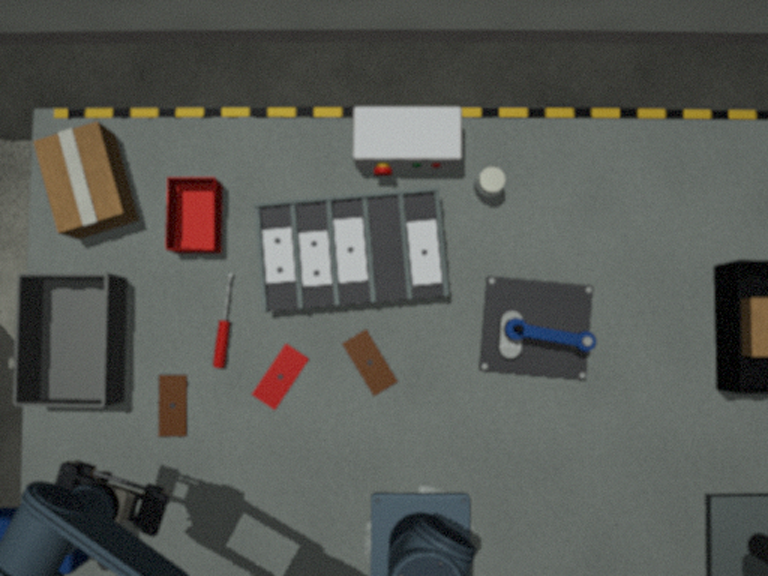

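View pics/side0.png

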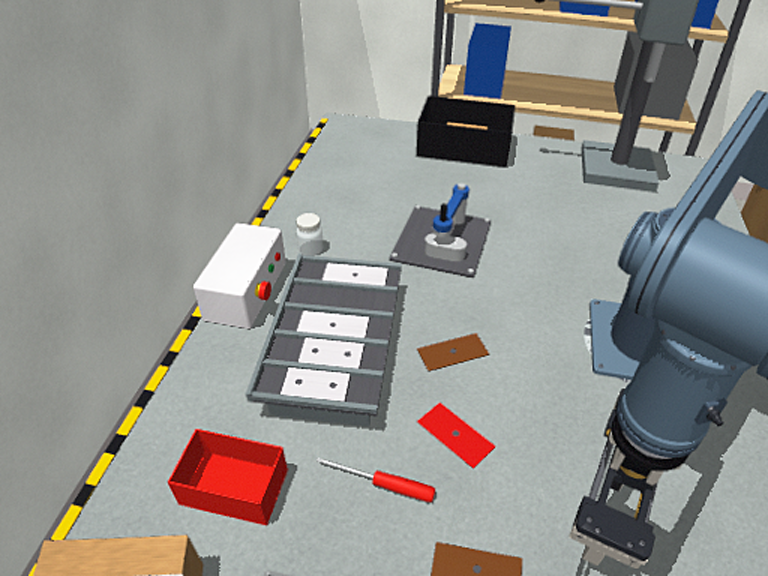

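View pics/wrist0.png

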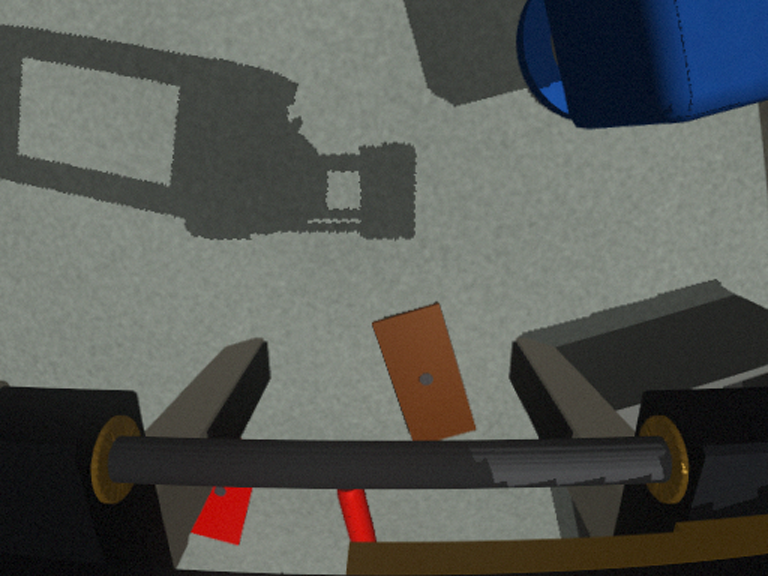

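The top view shows two thick plates (two dots) in the left lanes and thin plates in the middle and right lanes, with one lane empty. The block's ends look round. I'll measure next.

```bash
cat > h.py <<'E'
from workcell import *
import cv2, numpy as np
from scipy.spatial.transform import Rotation as R
def ray(px,cam,P=None):
    P=P or camera_params(cam)
    u=cv2.undistortPoints(np.array(px,float).reshape(-1,1,2),P["camera_matrix"],np.array([P["k1"],0,0,0.]))[:,0]
    d=np.c_[u,np.ones(len(u))]@P["cam_to_world"][:3,:3].T
    return P["cam_to_world"][:3,3],d
def on_plane(px,cam,z,P=None):
    o,d=ray(px,cam,P); t=(z-o[2])/d[:,2]; return o+d*t[:,None]
def proj(pts,cam,P=None):
    P=P or camera_params(cam); T=np.linalg.inv(P["cam_to_world"])
    q=np.atleast_2d(pts)@T[:3,:3].T+T[:3,3]
    return cv2.projectPoints(q.reshape(-1,1,3),np.zeros(3),np.zeros(3),P["camera_matrix"],np.array([P["k1"],0,0,0.]))[0][:,0]
def save(name,fn,crop=None,f=None):
    im=read_camera(name); a=im[:,:,::-1]
    if crop: x0,y0,x1,y1=crop; a=a[y0:y1,x0:x1]
    f=f or min(800/a.shape[1],600/a.shape[0]); cv2.imwrite(fn,cv2.resize(a,None,fx=f*.999,fy=f*.999,interpolation=cv2.INTER_CUBIC)); return im
def whites(im,cam,z,P=None,lo=150,amin=150):
    m=(im.min(2)>lo).astype(np.uint8); m=cv2.morphologyEx(m,cv2.MORPH_CLOSE,np.ones((5,5)))
    out=[]
    for c in cv2.findContours(m,cv2.RETR_EXTERNAL,cv2.CHAIN_APPROX_NONE)[0]:
        if cv2.contourArea(c)<amin: continue
        w=on_plane(c[:,0,:],cam,z,P)[:,:2]
        (cx,cy),(a,b),an=cv2.minAreaRect((w*1000).astype(np.float32))
        if a<b: a,b,an=b,a,an+90
        out.append((cx,cy,a,b,(an+90)%180-90,tuple(c[:,0].mean(0).round())))
    return out
E
python3 - <<'E'
from h import *
im=np.load("pics/top0.npy")
for o in whites(im,"top",.066): print(np.round(o[:5],1),o[5])
# jig base corner screws and blue arm
hs=cv2.cvtColor(im,cv2.COLOR_RGB2HSV)
m=((hs[...,0]>100)&(hs[...,0]<125)&(hs[...,1]>150)&(hs[...,2]>60)).astype(np.uint8)
for c in cv2.findContours(m,0,cv2.CHAIN_APPROX_NONE)[0]:
    if cv2.contourArea(c)>60: print("blue",c[:,0].min(0),c[:,0].max(0))
a=im[:,:,::-1]
cv2.imwrite("pics/jig0.png",cv2.resize(a[175:265,310:410],None,fx=6,fy=6,interpolation=cv2.INTER_CUBIC))
cv2.imwrite("pics/rack0.png",cv2.resize(a[120:215,165:305],None,fx=5.5,fy=5.5,interpolation=cv2.INTER_CUBIC))
s=np.load("pics/side0.npy")[:,:,::-1]
cv2.imwrite("pics/jigs0.png",cv2.resize(s[115:190,255:335],None,fx=7,fy=7,interpolation=cv2.INTER_CUBIC))
E
```

```text
[593.4 291.2 106.7  56.8   5.8] (np.float64(186.0), np.float64(170.0))
[600.1  -5.  126.3  58.1   5.4] (np.float64(282.0), np.float64(168.0))
[601.2 182.  131.4 128.6 -84.8] (np.float64(222.0), np.float64(169.0))
[ 751.4 -144.1   46.3   43.7  -89.8] (np.float64(328.0), np.float64(119.0))
[756.7 715.5 198.9  24.4  17.3] (np.float64(51.0), np.float64(118.0))
[849.9  30.  217.2 104.2 -89.9] (np.float64(271.0), np.float64(88.0))
blue [337 213] [393 233]
```

View pics/jig0.png

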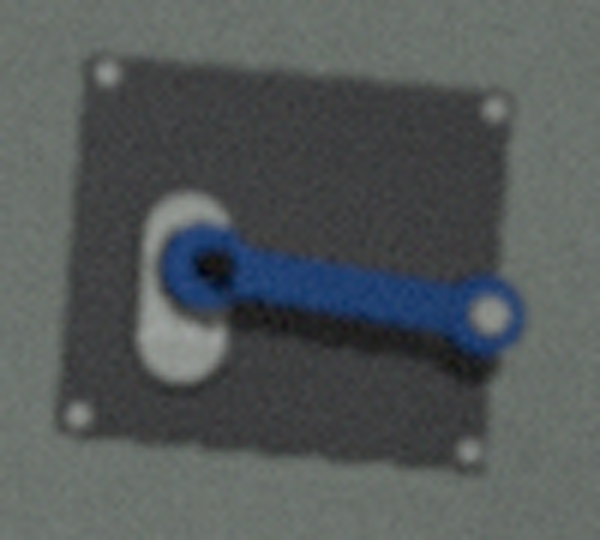

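View pics/rack0.png

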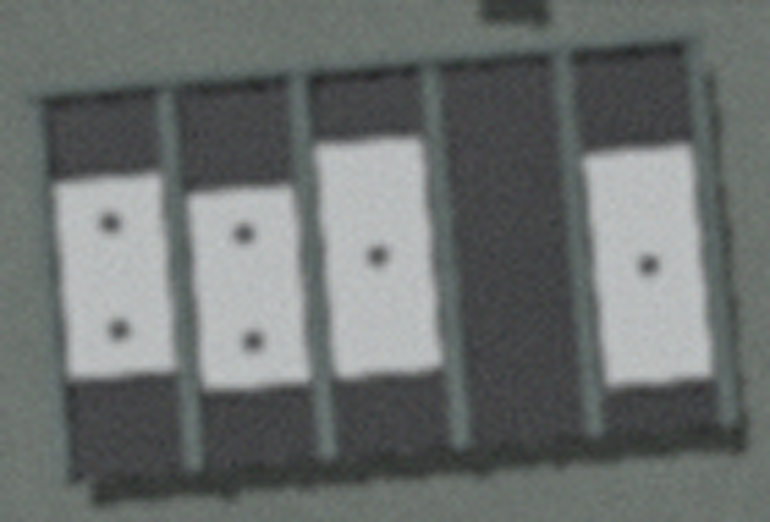

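View pics/jigs0.png

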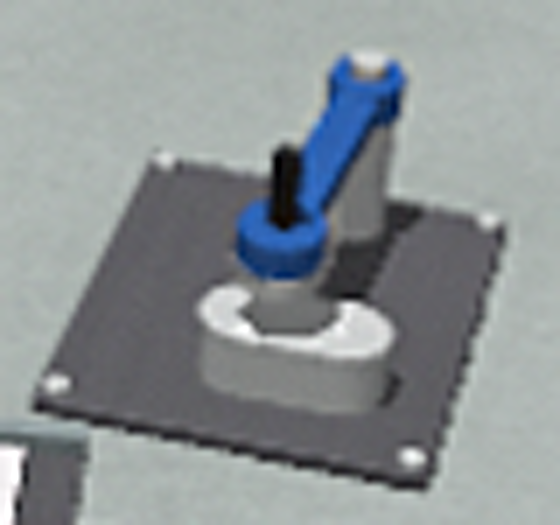

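Round block, so the gap is 25.5 mm. All four plates (8+8+4+4 = 24 mm) are needed. Now the rack and jig poses.

```bash
cat > m.py <<'E'
from h import *
im=np.load("pics/top0.npy")
def dark(roi,z,lo=0,hi=85):
    x0,y0,x1,y1=roi
    m=np.zeros(im.shape[:2],np.uint8); m[y0:y1,x0:x1]=(im[y0:y1,x0:x1].max(2)<hi)
    m=cv2.morphologyEx(m,cv2.MORPH_OPEN,np.ones((3,3)))
    return m
m=dark((310,175,400,265),.01)
c=np.argwhere(m)[:,::-1].astype(float)
w=on_plane(c,"top",.01)[:,:2]
print("jig base rect",cv2.minAreaRect((w*1000).astype(np.float32)))
hs=cv2.cvtColor(im,cv2.COLOR_RGB2HSV)
b=((hs[...,0]>100)&(hs[...,0]<125)&(hs[...,1]>150)&(hs[...,2]>60)); b[:170]=0;b[270:]=0
bp=on_plane(np.argwhere(b)[:,::-1].astype(float),"top",.104)[:,:2]*1000
print("blue rect",cv2.minAreaRect(bp.astype(np.float32)))
print("base screws px->w", np.round(on_plane([[310+107/6,175+73/6],[310+495/6,175+110/6],[310+78/6,175+414/6],[310+470/6,175+450/6]],"top",.01)*1000,1).tolist())
print("pivot", np.round(on_plane([[310+490/6,175+315/6]],"top",.106)*1000,1), "knob top",np.round(on_plane([[310+212/6,175+262/6]],"top",.142)*1000,1))
# white plates with dots
for n,(cx,cy) in {"thA":(114.5,276),"thB":(248.5,287.5),"tnA":(378,256),"tnB":(648.5,265)}.items():
    print(n,np.round(on_plane([[165+cx/5.5,120+cy/5.5]],"top",.068 if n[:2]=='th' else .064)*1000,1))
# rails front ends/back ends (px in crop), z .07
rails=[((52,180),(68,375)),((168,95),(192,470)),((300,75),(326,460)),((430,70),(460,447)),((562,58),(594,435))]
for a,bb in rails:
    q=on_plane([[165+a[0]/5.5,120+a[1]/5.5],[165+bb[0]/5.5,120+bb[1]/5.5]],"top",.07)*1000
    print(np.round(q,1).tolist(), np.degrees(np.arctan2(*(q[0]-q[1])[[1,0]])))
E
python3 m.py
```

```text
jig base rect ((446.78997802734375, -243.6865234375), (227.793701171875, 200.10943603515625), 84.99314880371094)
blue rect ((431.8467102050781, -252.19647216796875), (174.4661102294922, 36.049705505371094), 80.27827453613281)
base screws px->w [[545.2, -151.2, 10.0], [526.3, -356.2, 10.0], [366.2, -135.2, 10.0], [347.7, -340.9, 10.0]]
pivot [[ 418.9 -326.8  106. ]] knob top [[ 444.2 -183.5  142. ]]
thA [[591.7 290.1  68. ]]
thB [[585.4 215.4  68. ]]
tnA [[603.6 143.7  64. ]]
tnB [[599.   -6.8  64. ]]
[[645.2, 325.4, 70.0], [536.3, 314.9, 70.0]] 5.510902237898527
[[693.0, 261.2, 70.0], [483.9, 245.5, 70.0]] 4.308544639984558
[[704.3, 187.6, 70.0], [489.6, 171.4, 70.0]] 4.317423773476736
[[707.2, 115.1, 70.0], [497.0, 97.4, 70.0]] 4.808760339804894
[[714.1, 41.6, 70.0], [503.9, 23.5, 70.0]] 4.91596952838808
```

```bash
cat >> h.py <<'E'
def ori(yaw):  # tool down, tool x = -(cos,sin), jaws along local y
    c,s=np.cos(yaw),np.sin(yaw)
    return R.from_matrix(np.array([[-c,-s,0],[-s,c,0],[0,0,-1.]]).T.copy()).as_rotvec()
def wristshot(fn):
    P=camera_params("wrist"); P={k:np.array(v) for k,v in P.items()}; P["k1"]=float(P["k1"])
    im=save("wrist",fn); np.savez(fn[:-4]+".npz",im=im,**P); return im,P
def loadw(fn):
    d=np.load(fn); return d["im"],{"camera_matrix":d["camera_matrix"],"k1":float(d["k1"]),"cam_to_world":d["cam_to_world"]}
E
python3 - <<'E'
from h import *
print(R.from_rotvec(ori(.08)).as_matrix().round(2))
move_to([.66,.14,.30],ori(.083)); wristshot("pics/w_rack.png")
move_to([.50,-.23,.26],ori(-.089)); wristshot("pics/w_jig.png")
print(sense()["time_s"],sense()["joint_positions"].round(2) if hasattr(sense()["joint_positions"],'round') else sense()["joint_positions"])
E
```

```text
[[-1.   -0.08 -0.  ]
 [-0.08  1.   -0.  ]
 [ 0.    0.   -1.  ]]
4.025 [-0.63  0.24  1.49  0.    1.4  -2.12]
```

View pics/w_rack.png

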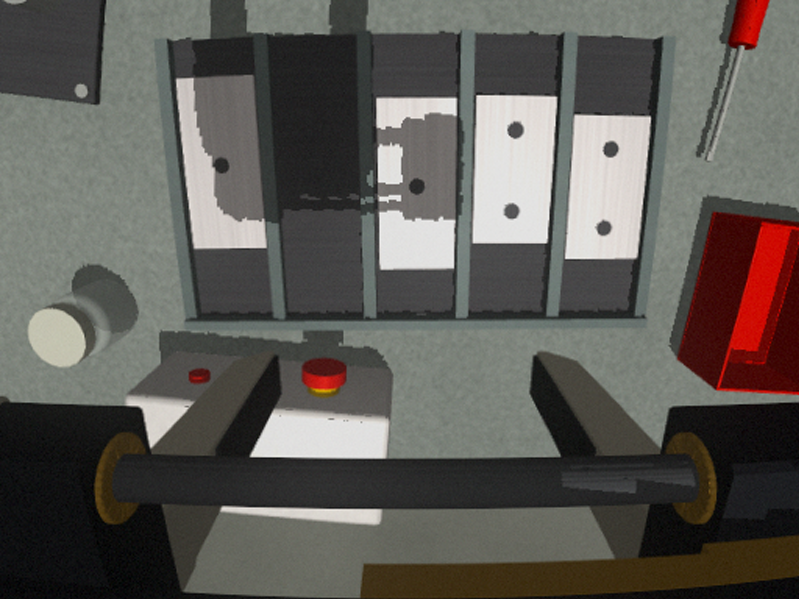

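View pics/w_jig.png

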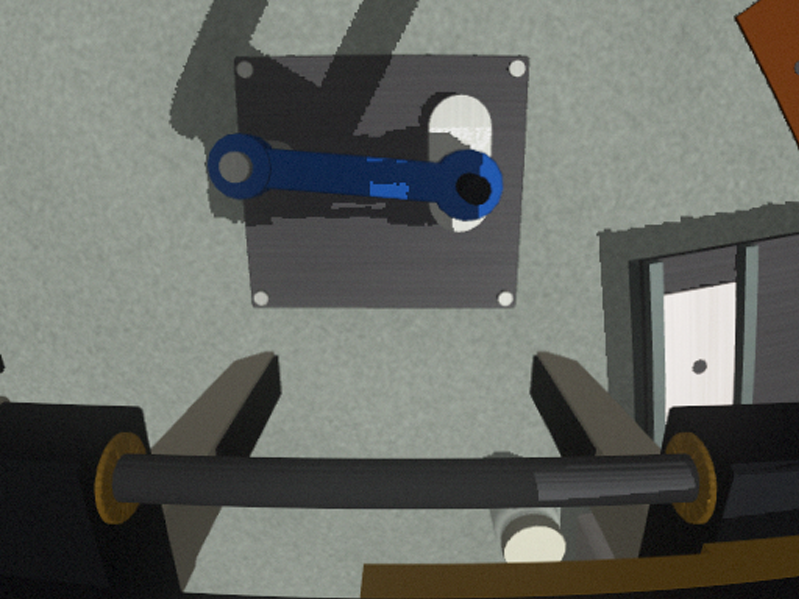

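The wrist view confirms the two thin and two thick plates, and shows the base screws (245,69), (517,68), (506,299) and (261,299). Refining both poses.

```bash
cat > m2.py <<'E'
from h import *
f=800/512*.999
im,P=loadw("pics/w_jig.npz")
def W(px,z): return on_plane((np.array(px,float)+.5)/f-.5,"wrist",z,P)[:,:2]*1000
s=W([[245,69],[517,68],[506,299],[261,299]],.01); print(s.round(1).tolist())
print("centre",s.mean(0)); e=s[1]-s[0]; e2=s[2]-s[3]; print(np.degrees(np.arctan2(e[1],e[0])),np.degrees(np.arctan2(e2[1],e2[0])), np.degrees(np.arctan2(*(s[3]-s[0])[::-1])),np.degrees(np.arctan2(*(s[2]-s[1])[::-1])))
c=W([[236,57],[529,57],[517,307],[252,307]],.01); print("corners",c.round(1).tolist(),c.mean(0))
print("pivot",W([[234,167]],.106),"knob",W([[473,189]],.142))
im,P=loadw("pics/w_rack.npz")
hs=im.min(2)
print("rails front", [W([p],.07)[0].round(1).tolist() for p in [(161,39),(260,36),(364,34),(467,32),(569,33),(669,38)]])
print("rails back", [W([p],.07)[0].round(1).tolist() for p in [(188,318),(280,318),(369,318),(460,317),(550,317),(642,315)]])
print("dots",[W([p],z)[0].round(1).tolist() for p,z in [((221,165),.064),((417,186),.064),((515,130),.068),((511,211),.068),((610,149),.068),((604,228),.068)]])
E
python3 m2.py
```

```text
[[348.9, -336.4], [367.1, -131.2], [548.5, -146.6], [530.3, -352.9]]
centre [ 448.70003059 -241.78605424]
84.92206262152874 84.9620805386854 -5.189030734823451 -4.8502415640683605
corners [[339.4, -342.1], [359.8, -121.7], [556.4, -137.4], [536.7, -361.9]] [ 448.08492211 -240.77831144]
pivot [[ 420.91111579 -324.00628391]] knob [[ 444.19174049 -186.70380419]]
rails front [[513.2, -46.8], [507.9, 26.3], [501.7, 100.2], [494.1, 172.6], [486.9, 245.3], [480.6, 319.9]]
rails back [[725.0, -30.8], [718.3, 45.7], [712.2, 117.9], [705.1, 191.0], [699.1, 264.2], [691.1, 341.2]]
dots [[600.9, -3.5], [605.2, 147.2], [557.7, 215.6], [617.3, 220.6], [563.9, 289.5], [623.5, 295.8]]
```

Run:
```python
from h import *
move_to([.40,-.25,.26],ori(-.089+np.pi)); wristshot("pics/w_jig2.png")
s=sense(); print(s["time_s"],np.round(s["joint_positions"],2),np.round(s["tcp_pos"],4))
```

```text
6.6 [-0.8   0.1   1.67  0.    1.37  0.86] [ 0.4001 -0.25    0.26  ]
```

View pics/w_jig2.png

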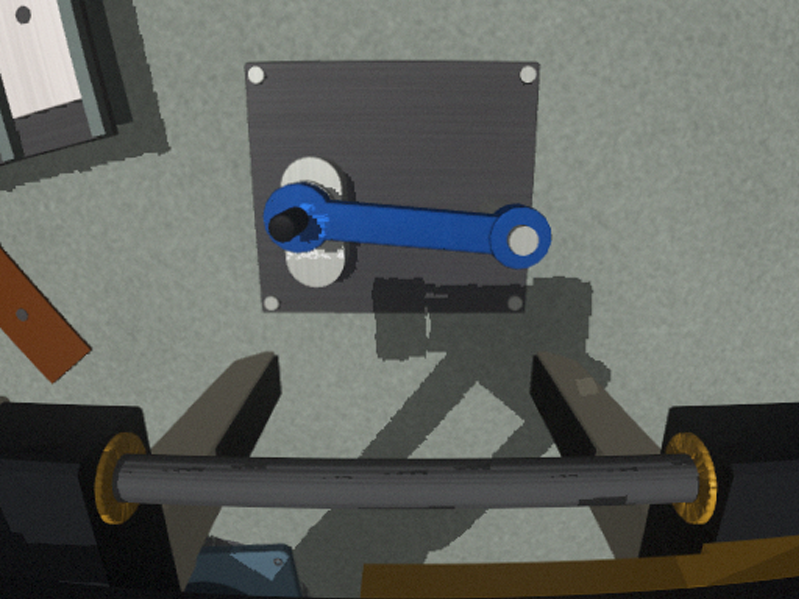

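The opposed view shows screws at (256,75), (528,74), (515,303) and (271,303), pivot (523,240) and knob top (285,226). Averaging the two views cancels the camera bias.

Run:
```python
from h import *
f=800/512*.999
im,P=loadw("pics/w_jig2.npz")
def W(px,z): return on_plane((np.array(px,float)+.5)/f-.5,"wrist",z,P)[:,:2]*1000
s=W([[528,74],[256,75],[271,303],[515,303]],.01); print(s.round(1).tolist(),s.mean(0))
c=W([[246,63],[540,62],[525,312],[262,312]],.01); print("corners",c.round(1).tolist(),c.mean(0))
print("pivot",W([[523,240]],.106),"knob",W([[284,226]],.142))
print("sizes", np.linalg.norm(s[0]-s[1]),np.linalg.norm(s[1]-s[2]))
w=on_plane(np.array([[0,0.]]),"wrist",0,P)
# bench vs side camera for base screws
im=np.load("pics/side0.npy")
q=np.array([[163,160],[487,220],[57,383],[411,457]])/7+[255,115]
print("side screws",np.round(on_plane(q,"side",.01)[:,:2]*1000,1).tolist(),on_plane(q,"side",.01).mean(0)*1000)
```

```text
[[529.0, -353.1], [547.0, -147.6], [366.6, -131.2], [348.4, -337.0]] [ 447.75137718 -242.20739737]
corners [[556.5, -141.2], [537.1, -362.6], [339.6, -345.3], [359.3, -122.1]] [ 448.1330691  -242.80170711]
pivot [[ 420.22785515 -323.40160251]] knob [[ 446.28546525 -186.54752157]]
sizes 206.3370366795639 181.10317888710605
side screws [[527.5, -361.1], [347.4, -345.3], [544.8, -156.7], [366.1, -139.6]] [ 446.45850097 -250.66165168   10.        ]
```

```bash
cat >> h.py <<'E'
JY=np.radians(-5.05); SEAT=np.array([.4333,-.1829]); PIV=np.array([.4208,-.3228])
def J(x,y): return SEAT+np.array([np.cos(JY)*x-np.sin(JY)*y,np.sin(JY)*x+np.cos(JY)*y])
def knob(th): a=JY+np.pi/2-th; return PIV+.140*np.array([np.cos(a),np.sin(a)])
def kori(th): return ori(JY-np.pi/2-th)
def st(*ks):
    s=sense(); return s["time_s"].__round__(2),np.round(s["tcp_pos"],4).tolist(),np.round(s["force"],1).tolist(),round(s["finger_gap"],4)
E
python3 - <<'E'
from h import *
th0=.089
k=knob(th0); print(k)
move_to([*k,.22],kori(th0)); print(st()); 
command_gripper(.05)
move_straight([*k,.126],feed=.1); print(st())
command_gripper(0); print("closed",st())
E
```

```text
[ 0.44546999 -0.18499074]
(7.79, [0.4455, -0.1852, 0.2201], [-0.3, 0.1, 1.2], 0.093)
(9.74, [0.4459, -0.1853, 0.1265], [-0.1, -0.7, 0.2], 0.0504)
closed (10.39, [0.4455, -0.185, 0.1261], [-0.7, -0.2, 2.2], 0.0156)
```

Run:
```python
from h import *
for th in np.linspace(.089,1.32,13)[1:]:
    move_straight([*knob(th),.126],kori(th),feed=.1); print(round(th,2),st()[2:], end=" ")
command_gripper(.05); print(st())
k=knob(1.32)
move_straight([*k,.22],feed=.15)
command_gripper(.093)
move_to([.50,-.20,.26],ori(JY)); wristshot("pics/w_jig3.png"); print(st())
```

```text
0.19 ([2.5, 0.5, 0.9], 0.0158) 0.29 ([3.2, 0.7, 0.1], 0.0155) 0.4 ([3.0, -0.1, 0.6], 0.0153) 0.5 ([3.6, 1.3, 0.4], 0.0159) 0.6 ([4.6, 1.9, 1.3], 0.015) 0.7 ([4.8, 1.5, 0.4], 0.0154) 0.81 ([6.0, 1.9, 1.2], 0.0153) 0.91 ([5.3, 0.6, 0.4], 0.0153) 1.01 ([7.4, 1.5, -0.5], 0.0157) 1.11 ([7.0, 1.3, -0.0], 0.0153) 1.22 ([7.9, 0.3, -0.9], 0.0153) 1.32 ([8.4, -1.1, -1.7], 0.0149) (14.64, [0.5589, -0.3001, 0.126], [-0.3, -0.3, 0.4], 0.0503)
(18.71, [0.5, -0.2001, 0.2599], [0.7, -0.6, 0.6], 0.093)
```

View pics/w_jig3.png

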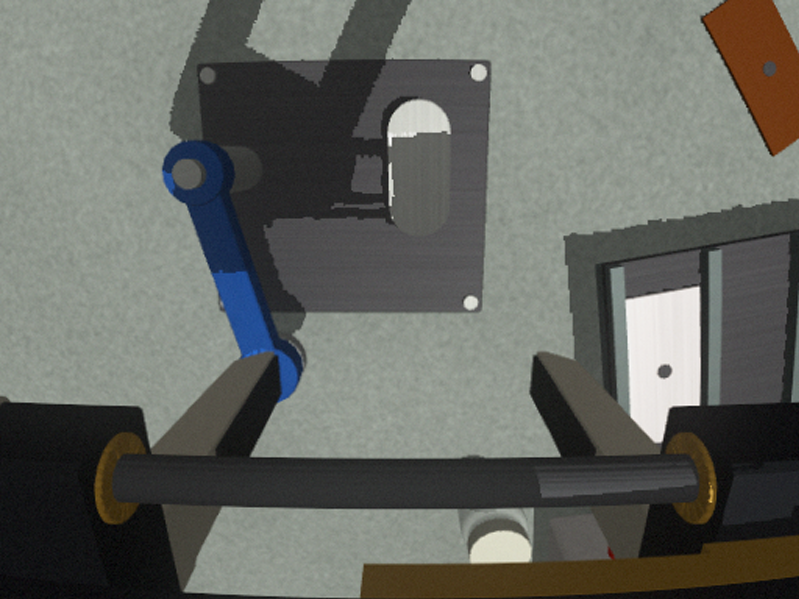

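Arm is clear. Checking the block centre from its top outline: ends at rows 99 and 236, sides at columns 388 and 451.

Run:
```python
from h import *
f=800/512*.999
im,P=loadw("pics/w_jig3.npz")
def W(px,z): return on_plane((np.array(px,float)+.5)/f-.5,"wrist",z,P)[:,:2]*1000
e=W([[419,99],[419.5,236.5],[388,165],[451,165]],.046); print(e.round(1).tolist(), np.linalg.norm(e[0]-e[1]),np.linalg.norm(e[2]-e[3]))
print("centre",e[:2].mean(0),e[2:].mean(0), "yaw",np.degrees(np.arctan2(*(e[1]-e[0])[::-1])))
print("screws",W([[208,75.5],[479,72.5],[471,303]],.01).round(1).tolist())
print("pivot",W([[188,174]],.106), "seat+block exp", SEAT*1000)
```

```text
[[386.5, -178.8], [482.5, -186.4], [429.2, -204.5], [433.1, -159.8]] 96.26715813120936 44.851718163120914
centre [ 434.4649726  -182.60477219] [ 431.17293034 -182.16906711] yaw -4.484066411987431
screws [[349.2, -336.5], [367.5, -130.9], [548.5, -147.1]]
pivot [[ 421.10381679 -323.78736898]] seat+block exp [ 433.3 -182.9]
```

```bash
cat >> h.py <<'E'
SEAT=np.array([.4339,-.1827])
RY=np.radians(5.1); FM=np.array([.4974,.1368])  # rack yaw, middle of front edge
U=np.array([np.cos(RY),np.sin(RY)]); V=np.array([-np.sin(RY),np.cos(RY)])
def RK(a,y): return FM+a*U+y*V      # a = distance behind front edge, y lane offset
def toRK(p): d=np.asarray(p)[:2]-FM; return d@U,d@V
def dots(im,P,z):
    g=cv2.cvtColor(im,cv2.COLOR_RGB2GRAY); out=[]
    m=(cv2.adaptiveThreshold(cv2.GaussianBlur(g,(3,3),0),1,cv2.ADAPTIVE_THRESH_MEAN_C,cv2.THRESH_BINARY_INV,25,25))
    for c in cv2.findContours(m,cv2.RETR_LIST,cv2.CHAIN_APPROX_NONE)[0]:
        A=cv2.contourArea(c)
        if A<12 or A>140: continue
        (x,y),r=cv2.minEnclosingCircle(c)
        if A/(np.pi*r*r)<.6: continue
        mo=cv2.moments(c); p=(mo["m10"]/A,mo["m01"]/A)
        ring=[g[int(np.clip(p[1]+1.9*r*np.sin(t),0,383)),int(np.clip(p[0]+1.9*r*np.cos(t),0,511))] for t in np.linspace(0,6.28,12)]
        if min(ring)<95: continue
        w=on_plane([p],"wrist",z,P)[0]; out.append((w[:2],p,A,2*r))
    return out
def zbase(n=6):
    f=[]
    for _ in range(n): f.append(sense()["force"][2]); sleep(.02)
    return np.mean(f)
def press(xy,ztop,target=4.5):
    """closed fingertips above xy; come down to press"""
    move_straight([*xy,ztop+.017+.005],feed=.1); sleep(.2); b=zbase()
    z=ztop+.017+.003
    while z>ztop+.017-.004:
        move_straight([*xy,z],feed=.05); sleep(.03); f=zbase(3)-b
        if f>target: return z,f,b
        z-=.0004 if f<1 else .0002
    return z,f,b
E
python3 - <<'E'
from h import *
im,P=loadw("pics/w_rack.npz")
for z in (.064,.068):
    for d in dots(im,P,z): print(z,d[0].round(4),np.round(toRK(d[0]),4),np.round(d[1]),d[2])
E
```

```text
0.064 [0.6237 0.2972] [0.14   0.1485] [387. 146.] 70.5
0.064 [0.6176 0.2217] [0.1272 0.0739] [327. 135.] 75.0
0.064 [0.6053 0.1462] [ 0.1083 -0.0002] [266. 119.] 76.0
0.064 [0.5635 0.2915] [0.0796 0.1482] [391.  95.] 79.5
0.064 [0.5573 0.2166] [0.0667 0.0742] [330.  83.] 82.0
0.068 [0.6232 0.2955] [0.1394 0.1469] [387. 146.] 70.5
0.068 [0.6172 0.2208] [0.1268 0.073 ] [327. 135.] 75.0
0.068 [0.605  0.1461] [ 0.108  -0.0003] [266. 119.] 76.0
0.068 [0.5637 0.2899] [0.0797 0.1466] [391.  95.] 79.5
0.068 [0.5575 0.2158] [0.0669 0.0733] [330.  83.] 82.0
```

```bash
cat >> h.py <<'E'
def look(lane,z,fn,a=.13):
    move_to([*RK(a,lane),.27],ori(RY)); sleep(.2)
    im,P=wristshot(fn); ds=[d for d in dots(im,P,z) if abs(toRK(d[0])[1]-lane)<.02]
    for d in ds: print("dot",np.round(toRK(d[0]),4),np.round(d[1]))
    return ds
def drag(lane,ac,z,target,back=.022):
    command_gripper(0)
    p=RK(ac+back,lane); move_to([*p,.13],ori(RY))
    zz,f,b=press(p,z); print("press",round(zz-.017,4),round(f,1))
    n=max(1,int((ac-target)/.01)); 
    for i in range(1,n+1):
        q=RK(ac+back-(ac-target)*i/n,lane); move_straight([*q,zz],feed=.05)
        f=zbase(2)-b; s=sense()["force"]; print(round(f,1),round(float(np.hypot(s[0],s[1])),1),end="; ")
        if f<3: zz-=.0003
        if f>8: zz+=.0003
    print()
    move_straight([*q,.13],feed=.15); command_gripper(.093)
E
python3 - <<'E'
from h import *
ds=look(.074,.068,"pics/a1.png")
ac=np.mean([toRK(d[0])[0] for d in ds]); print(len(ds),ac)
assert len(ds)==2
drag(.074,ac,.068,.055-.045); print(st())
look(.074,.068,"pics/a2.png",.09)
E
```

```text
dot [0.1266 0.0731] [258. 166.]
dot [0.0668 0.0741] [259. 112.]
2 0.09670692453024399
press 0.068 4.5
5.1 0.7; 6.1 0.3; 6.4 1.6; 6.6 1.5; 7.0 1.7; 7.0 1.0; 7.7 1.8; 7.9 1.2; 
(31.62, [0.5227, 0.2133, 0.13], [0.5, 0.1, -0.0], 0.0928)
```

View pics/a2.png

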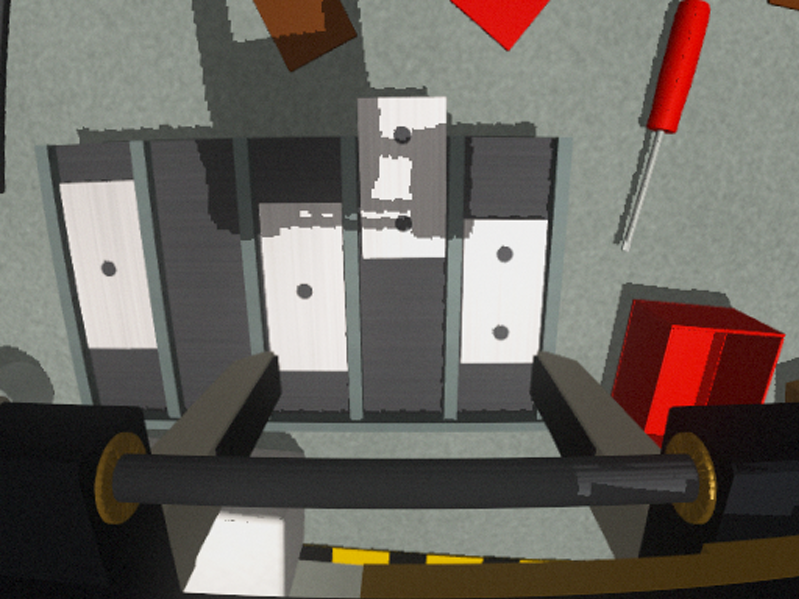

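The plate slid out with its front edge at row 97 and the rack edge at row 137. Its dots are at (402,134) and (403,223). Shadow defeated the detector, so I'll loosen it.

```bash
sed -i 's/BINARY_INV,25,25/BINARY_INV,25,K/; s/def dots(im,P,z):/def dots(im,P,z,K=25,RG=95):/; s/min(ring)<95/min(ring)<RG/' h.py
python3 - <<'E'
from h import *
f=800/512*.999
im,P=loadw("pics/a2.npz")
g=cv2.cvtColor(im,cv2.COLOR_RGB2GRAY)
for p in [(402,134),(403,223)]: print(g[int(p[1]/f),int(p[0]/f)],toRK(on_plane([(np.array(p)+.5)/f-.5],"wrist",.068,P)[0]))
print("front",[toRK(on_plane([(np.array(p)+.5)/f-.5],"wrist",.068,P)[0]) for p in [(402,97),(402,258)]])
print("rack edge",[toRK(on_plane([(np.array(p)+.5)/f-.5],"wrist",.07,P)[0]) for p in [(350,138),(455,138)]])
for K,RG in [(18,70),(12,60)]:
  print([(np.round(toRK(d[0]),4),np.round(d[1])) for d in dots(im,P,.068,K,RG)])
E
```

```text
85 (np.float64(-0.0028401750707688737), np.float64(0.07326999004498767))
50 (np.float64(0.05750595991886241), np.float64(0.07389216689869602))
front [(np.float64(-0.0267470559364703), np.float64(0.07329818489026348)), (np.float64(0.08261541550488538), np.float64(0.0731507418846301))]
rack edge [(np.float64(-0.0002707177073938559), np.float64(0.03827899799126212)), (np.float64(-0.00026049013092673017), np.float64(0.1089406418391479))]
[(array([0.1392, 0.1469]), array([320., 213.])), (array([0.107 , 0.0014]), array([195., 186.])), (array([ 0.0895, -0.1463]), array([ 69., 172.])), (array([0.0793, 0.1465]), array([323., 162.]))]
[(array([0.1393, 0.1468]), array([320., 213.])), (array([0.107 , 0.0014]), array([195., 186.])), (array([ 0.0894, -0.1464]), array([ 69., 172.])), (array([0.0794, 0.1466]), array([323., 162.]))]
```

```bash
cat >> h.py <<'E'
def rear(im,P,lane,z,L):
    """plate centre along the lane from its rear edge against the dark floor (profiles at several y)"""
    g=cv2.GaussianBlur(cv2.cvtColor(im,cv2.COLOR_RGB2GRAY),(3,3),0).astype(np.float32); out=[]
    aa=np.arange(.0,.19,.0005)
    for dy in (-.018,-.012,-.006,.012,.018):
        pts=np.array([[*RK(a,lane+dy),z] for a in aa]); px=proj(pts,"wrist",P).astype(np.float32)
        v=cv2.remap(g,px[:,0].reshape(1,-1),px[:,1].reshape(1,-1),cv2.INTER_LINEAR)[0]
        b=np.where(v>85)[0]
        if len(b): out.append(aa[b[-1]])
    return np.median(out)-L/2, np.round(out,4)
def look2(lane,z,L,fn,a=.13):
    move_to([*RK(a,lane),.27],ori(RY)); sleep(.2)
    im,P=wristshot(fn); r=rear(im,P,lane,z,L)
    print("rear-centre",np.round(r[0],4),r[1],"dots",[np.round(toRK(d[0]),4).tolist() for d in dots(im,P,z,18,70) if abs(toRK(d[0])[1]-lane)<.02])
    return r[0]
E
python3 - <<'E'
from h import *
for fn,L in [("a1",0),("a2",0)]:
    im,P=loadw(f"pics/{fn}.npz"); print(rear(im,P,.074,.068,.11))
drag(.074,.0275,.068,.0085,back=.03)
look2(.074,.068,.11,"pics/a3.png"); print(st())
E
```

```text
(np.float64(0.1315), array([0.1865, 0.1895, 0.1895, 0.186 , 0.1775]))
(np.float64(0.07300000000000001), array([0.148 , 0.128 , 0.1055, 0.128 , 0.128 ]))
press 0.068 4.9
7.2 1.3; 
rear-centre 0.1345 [0.1895 0.1895 0.1895 0.1895 0.1895] dots [[-0.0074, 0.0726]]
(41.9, [0.6191, 0.222, 0.2683], [-0.6, 0.2, 0.2], 0.0928)
```

View pics/a3.png

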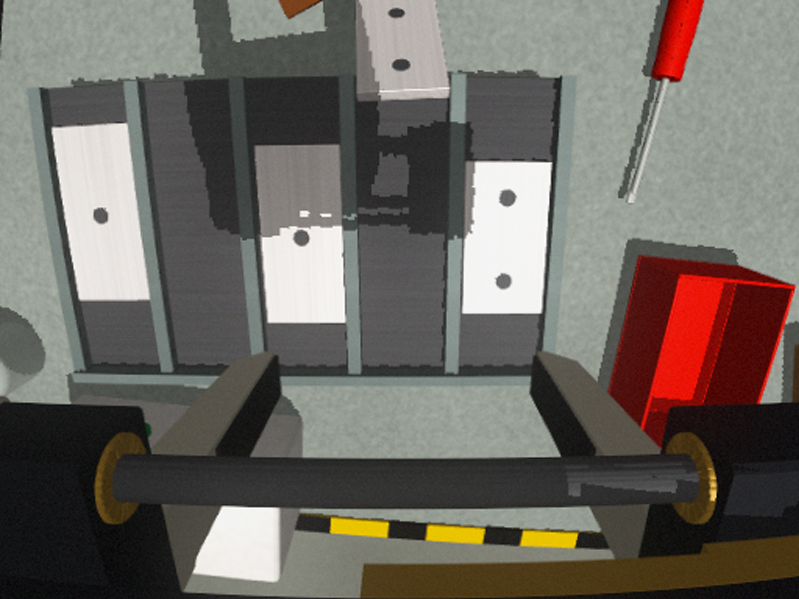

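The plate now looks tipped over the edge. I'll check with the other cameras.

Run:
```python
from h import *
move_to([.45,.0,.36],ori(0))
save("side","pics/s4.png",(150,90,300,290)); save("top","pics/t4.png",(160,110,320,260))
wristshot("pics/w4.png"); print(st())
```

```text
(43.18, [0.4506, 0.0006, 0.3593], [0.2, 0.2, -0.1], 0.0932)
```

View pics/s4.png

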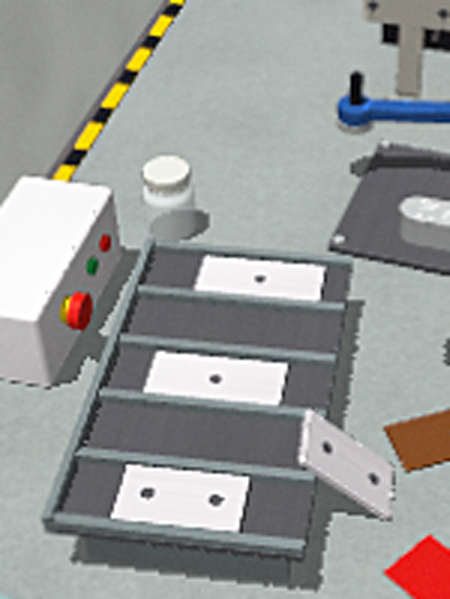

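View pics/t4.png

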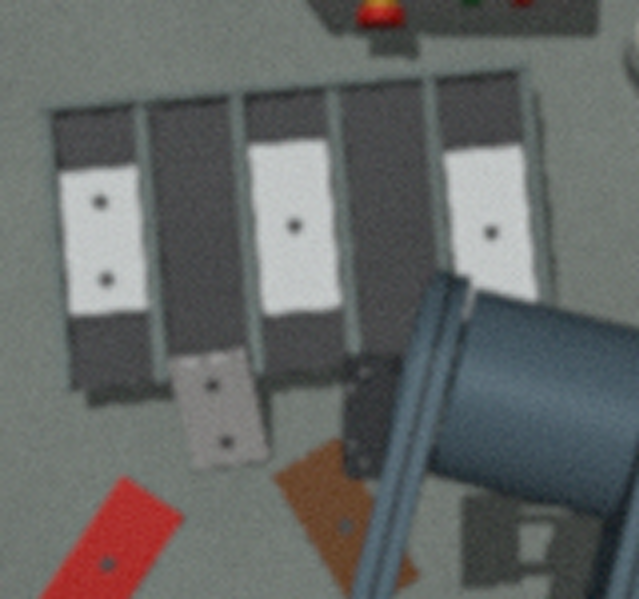

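View pics/w4.png

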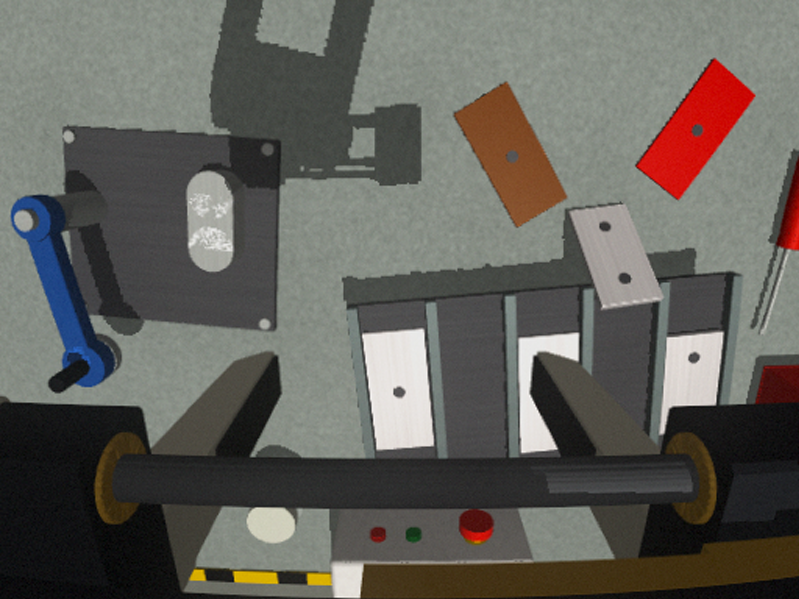

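The plate leans with its front end on the bench and its rear on the rack edge, probably from the announced knock. I'll get its pose from several views and check that it's at rest.

Run:
```python
from h import *
move_to([.52,.10,.30],ori(.25)); sleep(.3)
wristshot("pics/w5.png"); 
im=save("side","pics/s5.png",(230,210,300,270)); np.save("pics/s5.npy",im); im=save("top","pics/t5.png",(190,180,250,240)); np.save("pics/t5.npy",im); print(st())
```

```text
(44.23, [0.52, 0.0994, 0.3005], [-0.3, -0.4, 0.5], 0.0925)
```

View pics/w5.png

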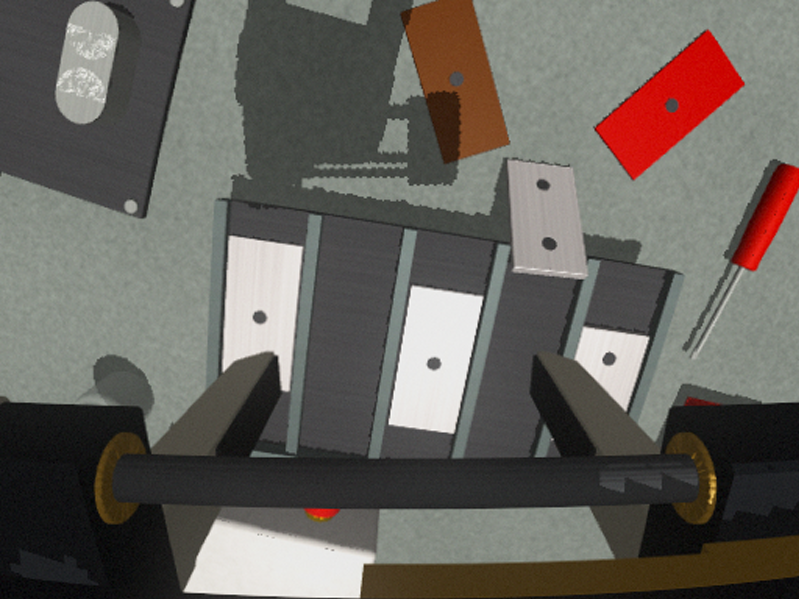

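View pics/s5.png

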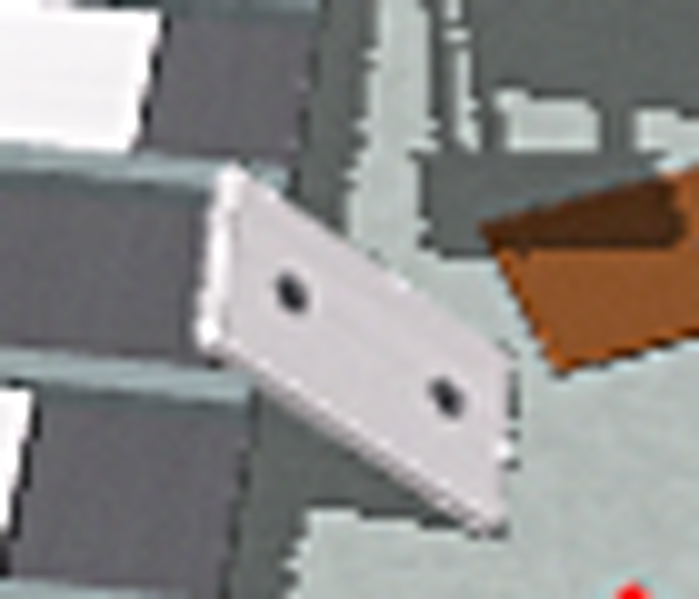

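View pics/t5.png

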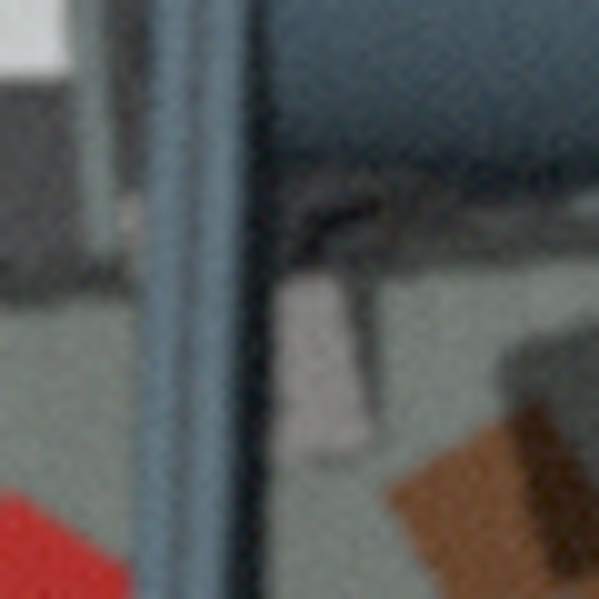

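Run:
```python
from h import *
f=800/512*.999
def meet(rs):
    A=np.zeros((3,3));b=np.zeros(3)
    for o,d in rs:
        d=d/np.linalg.norm(d); M=np.eye(3)-np.outer(d,d); A+=M;b+=M@o
    x=np.linalg.solve(A,b); return x,[np.linalg.norm(np.cross(x-o,d/np.linalg.norm(d))) for o,d in rs]
_,P4=loadw("pics/w4.npz");_,P5=loadw("pics/w5.npz")
w=lambda p,P: (lambda r:(r[0],r[1][0]))(ray([(np.array(p)+.5)/f-.5],"wrist",P))
t=lambda p: (lambda r:(r[0],r[1][0]))(ray([np.array(p)/3.996+[160,110]],"top"))
s=lambda p: (lambda r:(r[0],r[1][0]))(ray([np.array(p)/9.99+[230,210]],"side"))
D={}
for n,a,b,c,e in [("front",(605,226),(543,184),(212,441-0) ,(447,398)),("rear",(625,278),(549,244),(212,385),(292,292))]:
    tp={"front":(227,441),"rear":(212,385)}[n]
    for lab,rs in [("w+w",[w(a,P4),w(b,P5)]),("w+w+t",[w(a,P4),w(b,P5),t(tp)]),("all",[w(a,P4),w(b,P5),t(tp),s(e)])]:
        x,r=meet(rs); print(n,lab,(x*1000).round(1),np.round(np.array(r)*1000,1)); D[n,lab]=x
for lab in ("w+w","w+w+t","all"):
    d=D["rear",lab]-D["front",lab]; print(lab,np.linalg.norm(d)*1000, "pitch",np.degrees(np.arcsin(d[2]/np.linalg.norm(d))),"yaw",np.degrees(np.arctan2(d[1],d[0])), ((D["rear",lab]+D["front",lab])*500).round(1))
```

```text
front w+w [440.  200.4  25.4] [0. 0.]
front w+w+t [439.4 197.5  32.9] [0.5 1.  0.5]
front all [439.3 199.2  26.5] [0.8 1.  1.6 1.1]
rear w+w [483.4 209.   64.2] [0.2 0.2]
rear w+w+t [481.7 205.4  72.8] [0.6 1.1 0.6]
rear all [481.9 206.7  68.7] [0.4 1.3 1.2 0.9]
w+w 58.91499779422671 pitch 41.24443408529356 yaw 11.243978156713444 [461.7 204.7  44.8]
w+w+t 58.72621649132126 pitch 42.88607594881611 yaw 10.585994827538372 [460.5 201.5  52.8]
all 60.392028182175906 pitch 44.30209163698359 yaw 9.946114524130959 [460.6 202.9  47.6]
```

Consistent solution: dots 60 mm apart, pitch about 42°, and the height matches a lower edge on the bench. I'll take the plate at its centre with the tool square to it.

```bash
cat >> h.py <<'E'
def orit(yaw,phi):
    u=np.array([np.cos(yaw),np.sin(yaw),0]); x=-(u*np.cos(phi)+np.array([0,0,np.sin(phi)])); y=np.array([-np.sin(yaw),np.cos(yaw),0]); z=np.cross(x,y)
    return R.from_matrix(np.array([x,y,z]).T).as_rotvec(), -z
E
python3 - <<'E'
from h import *
yaw,phi=np.radians(10.5),np.radians(42)
o,n=orit(yaw,phi); tc=np.array([.461,.2036,.0435]); mid=tc-.004*n
g=mid+.004*n
for d in (.10,0): print(ik(g+d*n,o))
move_to(g+.10*n,o); print(st())
move_straight(g+.03*n,feed=.12); wristshot("pics/g1.png"); im=save("side","pics/g1s.png",(200,180,320,270))
E
```

```text
None
[0.20415497 0.33806263 2.47268279 3.17730665 0.40231226 1.55346099]Traceback (most recent call last):
  File "<stdin>", line 6, in <module>
workcell.IKError: the arm cannot take that pose within its joint ranges
```

Run:
```python
from h import *
yaw,phi=np.radians(10.5),np.radians(42)
_,n=orit(yaw,phi); tc=np.array([.461,.2036,.0435]); mid=tc-.004*n
for half in (0,1):
  for dg in (0,10,15,20,25,30,35,42):
    o,m=orit(yaw,np.radians(dg))
    if half: o=(R.from_rotvec(o)*R.from_euler('z',np.pi)).as_rotvec()
    r=[]
    for d in (.0,.03,.06,.10):
        q=ik(mid+.004*m+d*m,o); r.append(None if q is None else np.round(q,1).tolist())
    # lift vertical
    q=ik(mid+.004*m+[0,0,.08],o); print(half,dg,r,"lift",None if q is None else np.round(q,1).tolist())
  for dg in (0,-10,-20,-25,-30):
    o,m=orit(JY,np.radians(dg)); q=ik([*SEAT,.055],o);q2=ik([*SEAT,.13],o);print("place",dg,None if q is None else np.round(q,1).tolist(),None if q2 is None else np.round(q2,1).tolist())
```

```text
0 0 [[0.2, 0.4, 1.9, -0.0, 0.9, -1.6], [0.2, 0.4, 1.8, -0.0, 0.9, -1.6], [0.2, 0.3, 1.8, -0.0, 1.0, -1.6], [0.2, 0.3, 1.8, -0.0, 1.1, -1.6]] lift [0.2, 0.3, 1.8, -0.0, 1.1, -1.6]
0 10 [[0.2, 0.3, 2.0, -0.0, 0.6, -1.6], [0.2, 0.3, 2.0, -0.0, 0.7, -1.6], [0.2, 0.2, 2.0, -0.0, 0.8, -1.6], [0.2, 0.1, 1.9, -0.0, 0.9, -1.6]] lift [0.2, 0.2, 1.9, -0.0, 0.8, -1.6]
0 15 [[0.2, 0.3, 2.1, -0.0, 0.5, -1.6], [0.2, 0.2, 2.1, -0.0, 0.6, -1.6], [0.2, 0.2, 2.1, -0.0, 0.6, -1.6], [0.2, 0.1, 2.0, -0.0, 0.8, -1.6]] lift [0.2, 0.2, 2.0, -0.0, 0.7, -1.6]
0 20 [[0.2, 0.3, 2.2, -0.0, 0.4, -1.5], [0.2, 0.2, 2.2, -0.0, 0.4, -1.5], [0.2, 0.1, 2.1, -0.0, 0.5, -1.5], [0.2, 0.0, 2.1, -0.0, 0.6, -1.5]] lift [0.2, 0.1, 2.1, -0.0, 0.6, -1.5]
0 25 [None, [0.2, 0.2, 2.2, -0.0, 0.3, -1.5], [0.2, 0.1, 2.2, -0.0, 0.4, -1.5], [0.2, -0.0, 2.2, -0.0, 0.5, -1.5]] lift [0.2, 0.1, 2.2, -0.0, 0.5, -1.5]
0 30 [None, None, None, [0.2, -0.0, 2.3, -0.0, 0.3, -1.5]] lift [0.2, 0.1, 2.2, -0.0, 0.3, -1.5]
0 35 [None, None, None, None] lift None
0 42 [[0.2, 0.3, 2.5, 3.2, 0.4, 1.6], [0.2, 0.2, 2.5, 3.2, 0.3, 1.5], [0.2, 0.1, 2.5, 3.2, 
[... 1197 characters left out ...]
2.2, -0.0, 0.5, 1.6]] lift [0.2, 0.1, 2.2, -0.0, 0.5, 1.6]
1 30 [None, None, None, [0.2, -0.0, 2.3, -0.0, 0.3, 1.6]] lift [0.2, 0.1, 2.2, -0.0, 0.3, 1.6]
1 35 [None, None, None, None] lift None
1 42 [[0.2, 0.3, 2.5, 3.2, 0.4, -1.6], [0.2, 0.2, 2.5, 3.2, 0.3, -1.6], [0.2, 0.1, 2.5, 3.2, 0.2, -1.6], None] lift None
place 0 [-0.6, 0.3, 1.9, 0.0, 0.9, -2.1] [-0.6, 0.2, 1.9, 0.0, 1.1, -2.1]
place -10 [-0.6, 0.4, 1.8, -0.1, 1.1, -2.0] [-0.6, 0.3, 1.7, -0.1, 1.2, -2.0]
place -20 [-0.5, 0.5, 1.7, -0.2, 1.3, -1.9] [-0.5, 0.4, 1.6, -0.1, 1.4, -2.0]
place -25 [-0.5, 0.6, 1.6, -0.2, 1.4, -1.9] [-0.5, 0.5, 1.6, -0.2, 1.5, -1.9]
place -30 [-0.5, 0.6, 1.6, -0.2, 1.4, -1.9] [-0.5, 0.5, 1.5, -0.2, 1.6, -1.9]
```

Run:
```python
from h import *
yaw,phi=np.radians(10.5),np.radians(42)
_,n=orit(yaw,phi); mid=np.array([.461,.2036,.0435])-.004*n
o,m=orit(yaw,np.radians(18)); g=mid+.004*m
move_to(g+.12*m,o)
move_straight(g+.035*m,feed=.12); print(st()); wristshot("pics/g1.png"); save("side","pics/g1s.png",(210,180,310,255))
```

```text
(45.89, [0.4526, 0.2018, 0.0781], [-0.4, 0.4, 0.4], 0.0929)
```

View pics/g1.png

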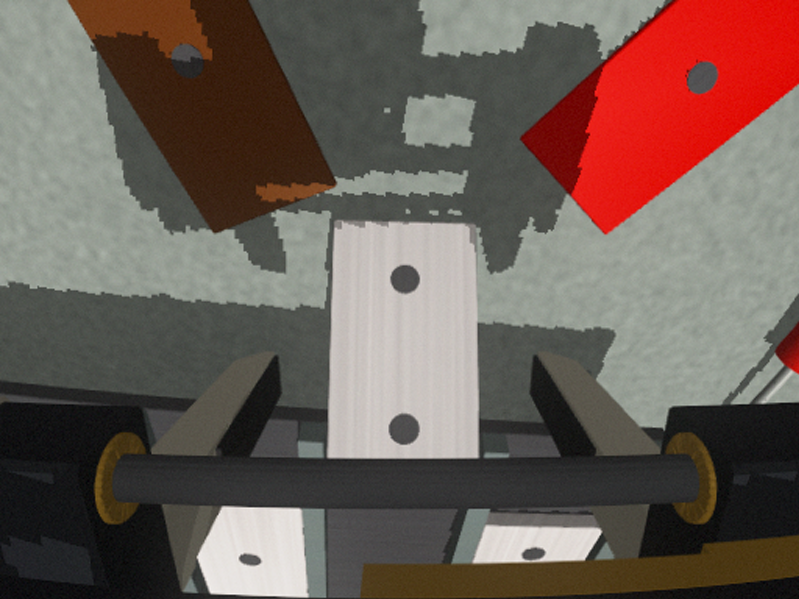

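View pics/g1s.png

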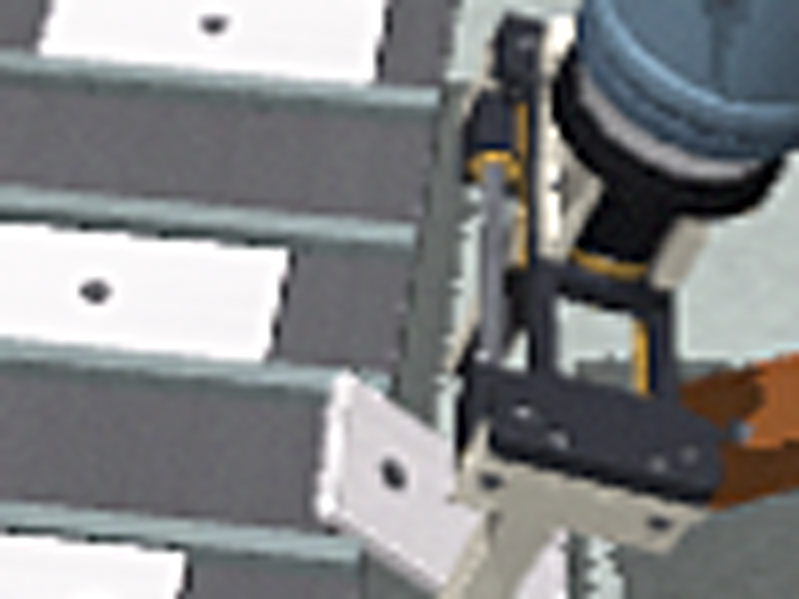

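The plate is centred and square between the fingers (columns 330–478). I'll check the dots (405,279) and (403,429) against the expected plane, then grip and lift.

Run:
```python
from h import *
f=800/512*.999
yaw,phi=np.radians(10.5),np.radians(42)
_,n=orit(yaw,phi); tc=np.array([.461,.2036,.0435]); mid=tc-.004*n
_,P=loadw("pics/g1.npz")
oo,d=ray((np.array([[405,279],[403,429]])+.5)/f-.5,"wrist",P)
t=((tc-oo)@n)/(d@n); X=oo+d*t[:,None]; c=X.mean(0); l=X[1]-X[0]
u=np.array([np.cos(yaw)*np.cos(phi),np.sin(yaw)*np.cos(phi),np.sin(phi)])
off=(c-tc)@u
print(np.round(X*1000,1),np.linalg.norm(l)*1000,"yaw",np.degrees(np.arctan2(l[1],l[0])),"along offset mm",off*1000,"side",(c-tc)@[-np.sin(yaw),np.cos(yaw),0]*1000)
o,m=orit(yaw,np.radians(18)); g=mid+.004*m
if abs(off)<.006: g=g+off*u
move_straight(g,feed=.08); print(st())
command_gripper(0); print(st())
move_straight(g+[-.01,0,.12],feed=.12); print(st())
```

```text
[[439.8 200.9  24.3]
 [483.6 208.2  64.3]] 59.847177807575726 yaw 9.456228915186948 along offset mm 1.162366779535354 side 0.767074282445098
(46.58, [0.4632, 0.204, 0.0451], [-0.6, -0.3, -0.2], 0.0931)
(47.21, [0.4633, 0.204, 0.0452], [-1.0, -0.4, 1.8], 0.0595)
(48.36, [0.4527, 0.2039, 0.1643], [0.1, 0.3, -1.4], 0.0596)
```

Run:
```python
from h import *
move_to([.44,.05,.22],orit(0,0)[0])
o,m=orit(JY,np.radians(-24))
move_to([*SEAT,.16],o); print(st()); wristshot("pics/p1.png"); im=save("side","pics/p1s.png",(230,90,330,165)); np.save("pics/p1s.npy",im)
```

```text
(50.01, [0.4341, -0.181, 0.1601], [0.3, -0.8, -1.4], 0.0591)
```

View pics/p1.png

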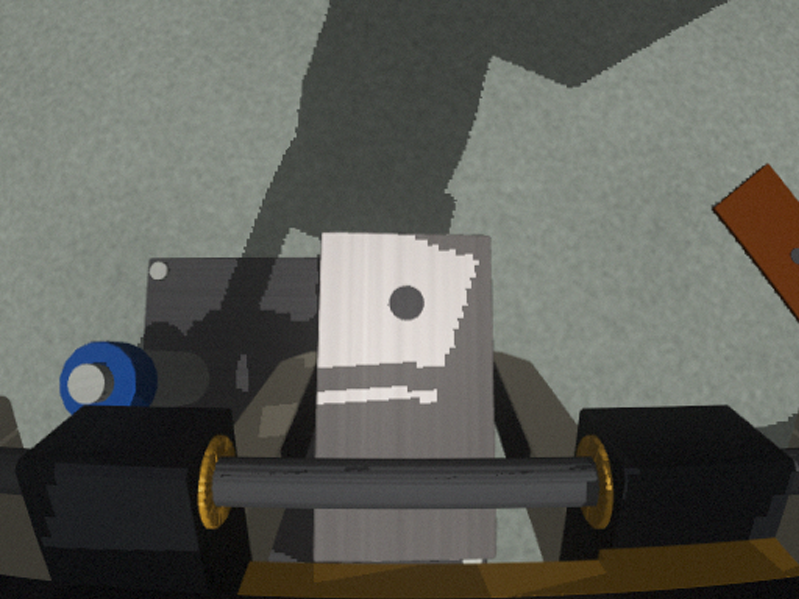

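View pics/p1s.png

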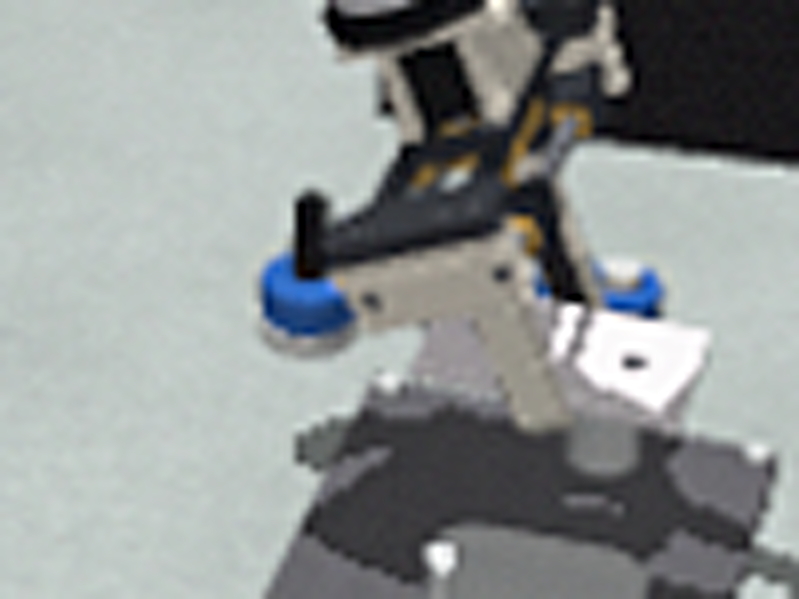

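Run:
```python
from h import *
f=800/512*.999
_,P=loadw("pics/p1.npz")
px=np.array([[320,233],[492,235],[496,560],[313,560],[406,303]])
X=on_plane((px+.5)/f-.5,"wrist",.1603,P)*1000
w1=np.linalg.norm(X[0]-X[1]);w2=np.linalg.norm(X[2]-X[3]);fm=(X[0]+X[1])/2;rm=(X[2]+X[3])/2
print(X.round(1).tolist(),"widths",w1,w2,"len",np.linalg.norm(fm-rm))
u=np.array([np.cos(JY),np.sin(JY)]);v=np.array([-u[1],u[0]])
T=np.array(sense()["tcp_pos"])[:2]*1000
print("front along",(fm[:2]-T)@u,"rear",(rm[:2]-T)@u,"lateral",(fm[:2]-T)@v,(rm[:2]-T)@v,"dot",(X[4][:2]-T)@u,"TCP vs seat",T-SEAT*1000, np.degrees(np.arctan2(*(rm-fm)[1::-1])))
# heights from width=60
C=P["cam_to_world"][:3,3]*1000
for n,w in(("front",w1),("rear",w2)): print(n,"z",C[2]-(C[2]-160.3)*60/w)
```

```text
[[375.7, -204.2, 160.3], [381.6, -144.6, 160.3], [489.8, -154.5, 160.3], [484.6, -214.2, 160.3], [402.8, -176.5, 160.3]] widths 59.84965016987032 59.93647959873557 len 109.00675624374348
front along -55.93888333935109 rear 53.06735132732767 lateral 1.5813464897678433 1.2441365019702757 dot -31.768028980101196 TCP vs seat [0.36619812 1.80917779] -5.227243508490881
front z 159.8802436529467
rear z 160.12291656067293
```

Run:
```python
from h import *
sleep(.4); s=sense(); print(st(), (R.from_rotvec(s["tool_rot"])*R.from_rotvec(orit(JY,np.radians(-24))[0]).inv()).as_rotvec())
```

```text
(50.51, [0.434, -0.1824, 0.1603], [-0.9, 0.1, -1.7], 0.0596) [-0.0002245  -0.00054265  0.0004188 ]
```

Run:
```python
from h import *
im,P=wristshot("pics/p2.png")
g=cv2.cvtColor(im,cv2.COLOR_RGB2GRAY)
s=sense(); T=np.array(s["tcp_pos"])
Tc=np.linalg.inv(P["cam_to_world"])
print("TCP in cam",(Tc@np.r_[T,1])[:3].round(4))
f=800/512*.999
for row in (270,300,430,440,450):
    r=int(row/f); print(row,(np.where(np.abs(np.diff(g[r,190:330].astype(int)))>25)[0]+190).tolist())
print(proj([T],"wrist",P))
```

```text
TCP in cam [-0.0016  0.0333  0.1644]
270 [204, 205, 306]
300 [201, 203, 204, 205, 248, 249, 270, 271, 297]
430 [201, 202, 317, 318]
440 [201, 268, 269, 273, 319, 320]
450 [201, 316, 321, 322]
[[256.30295174 254.16866796]]
```

View pics/p2.png

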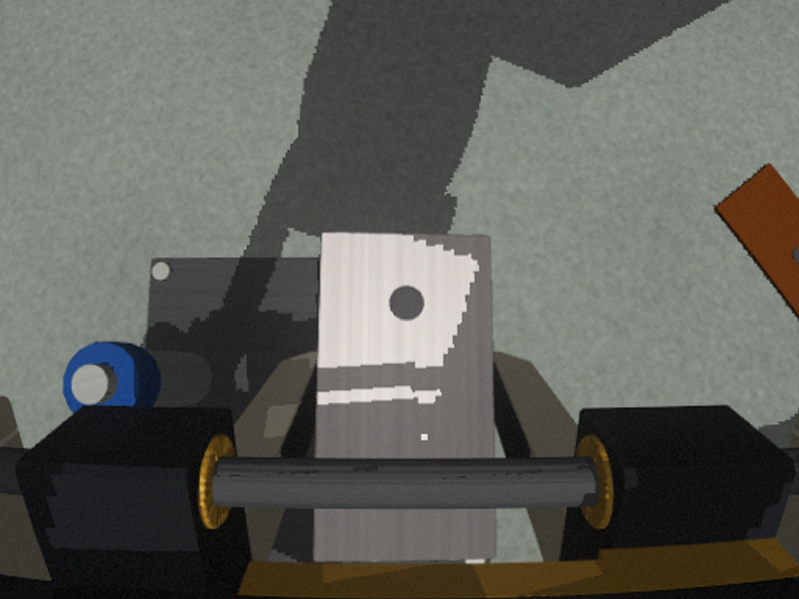

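Plate is level and square in the grip. Setting it on the block.

```bash
cat >> h.py <<'E'
SEAT=np.array([.4339,-.1829])
def lower(xy,z0,zmin,thr=3,step=.0005):
    move_straight([*xy,z0],feed=.12); sleep(.3); b=zbase(); z=z0
    while z>zmin:
        z-=step; move_straight([*xy,z],feed=.04); sleep(.02); f=zbase(3)-b
        if f>thr: break
    print("contact",round(z,4),round(f,1)); return z
E
python3 - <<'E'
from h import *
p=J(.0014,0)
o=orit(JY,np.radians(-24))[0]
move_straight([*p,.12],o,feed=.1)
z=lower(p,.058,.0515)
command_gripper(.074); sleep(.2); print(st())
move_straight([*p,.13],feed=.12)
m=orit(JY,np.radians(-24))[1]
command_gripper(.093); move_to([.51,-.19,.26],ori(JY)); sleep(.3); wristshot("pics/p3.png"); save("side","pics/p3s.png",(250,100,340,168)); print(st())
E
```

```text
contact 0.0545 3.9
(55.09, [0.4353, -0.183, 0.0545], [-0.1, 0.3, 0.2], 0.0739)
(57.48, [0.5098, -0.1898, 0.2589], [-0.9, 0.2, -0.2], 0.0928)
```

View pics/p3.png

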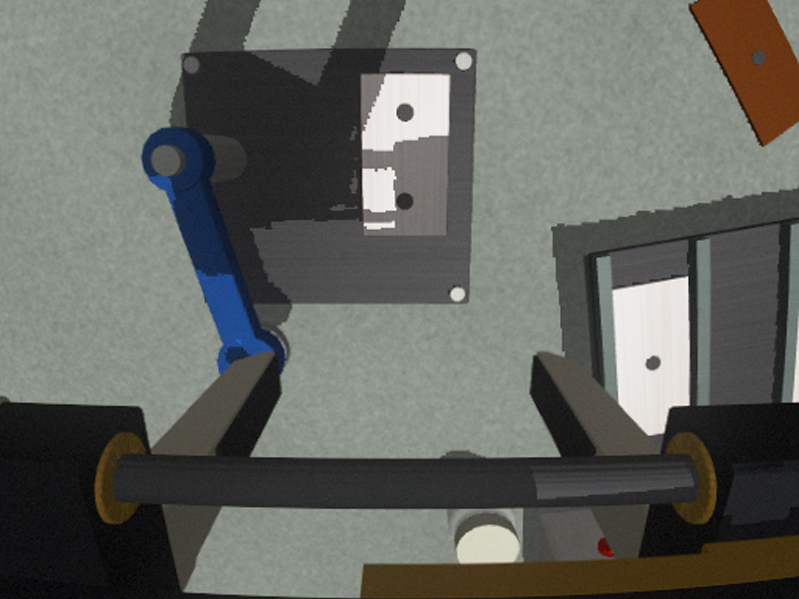

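View pics/p3s.png

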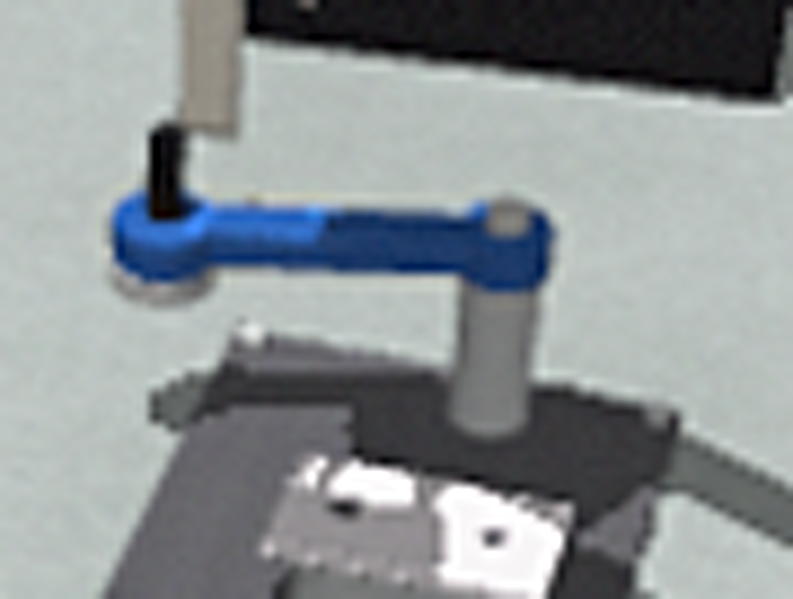

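```bash
cat >> h.py <<'E'
def jrel(px,z,P,f=800/512*.999):
    X=on_plane((np.array(px,float)+.5)/f-.5,"wrist",z,P)[:,:2]-SEAT; c,s=np.cos(JY),np.sin(JY)
    return np.c_[X@[c,s],X@[-s,c]]*1000
E
python3 - <<'E'
from h import *
_,P=loadw("pics/p3.npz")
print("screws",jrel([(191,65),(464,61),(458,294)],.01,P).round(1).tolist())
d=jrel([(404.5,112),(404.5,201)],.054,P); print("dots",d.round(1).tolist(),d.mean(0))
c=jrel([(361,74),(449,74),(447,236),(362,235)],.054,P); print("corners",c.round(1).tolist(),c.mean(0))
E
```

```text
screws [[-70.8, -161.2], [-70.9, 45.8], [110.4, 45.9]]
dots [[-30.2, 1.3], [29.8, 1.2]] [-0.23231917  1.25076765]
corners [[-54.8, -27.8], [-54.9, 31.0], [54.6, 31.8], [53.9, -29.2]] [-0.29450241  1.42447159]
```

First plate is centred within about 1 mm. Now the second thick plate, lane +148.

```bash
cat >> h.py <<'E'
def lookv(lane,fn,a=.10,z=.27):
    move_to([*RK(a,lane),z],ori(RY)); sleep(.2); wristshot(fn)
def rk(px,z,P,f=800/512*.999):
    X=on_plane((np.array(px,float)+.5)/f-.5,"wrist",z,P); return np.array([toRK(x) for x in X]).round(4).tolist()
E
sed -i 's/def press(xy,ztop,target=4.5)/def press(xy,ztop,target=5.5)/' h.py
python3 - <<'E'
from h import *
lookv(.148,"pics/b1.png",.13); im,P=loadw("pics/b1.npz")
ds=[toRK(d[0]) for d in dots(im,P,.068,18,70) if abs(toRK(d[0])[1]-.148)<.02]; print(ds)
assert len(ds)==2 and abs(abs(ds[0][0]-ds[1][0])-.06)<.003
ac=np.mean([d[0] for d in ds])
drag(.148,ac,.068,.011,back=.025)
lookv(.148,"pics/b2.png",.08); print(st())
E
```

```text
[(np.float64(0.13931032671575752), np.float64(0.14703939904092642))]Traceback (most recent call last):
  File "<stdin>", line 4, in <module>
AssertionError
```

The rear dot matches the earlier reading (0.139), so I'll proceed.

Run:
```python
from h import *
drag(.148,.1094,.068,.011,back=.025)
lookv(.148,"pics/b2.png",.08); print(st())
```

```text
press 0.0676 5.8
6.3 0.9; 7.0 2.1; 7.0 1.2; 7.0 1.3; 7.3 0.9; 7.3 1.3; 7.5 2.0; 7.4 1.2; 7.5 1.9; 
(72.2, [0.563, 0.2912, 0.2682], [0.3, 0.2, 0.1], 0.0929)
```

View pics/b2.png

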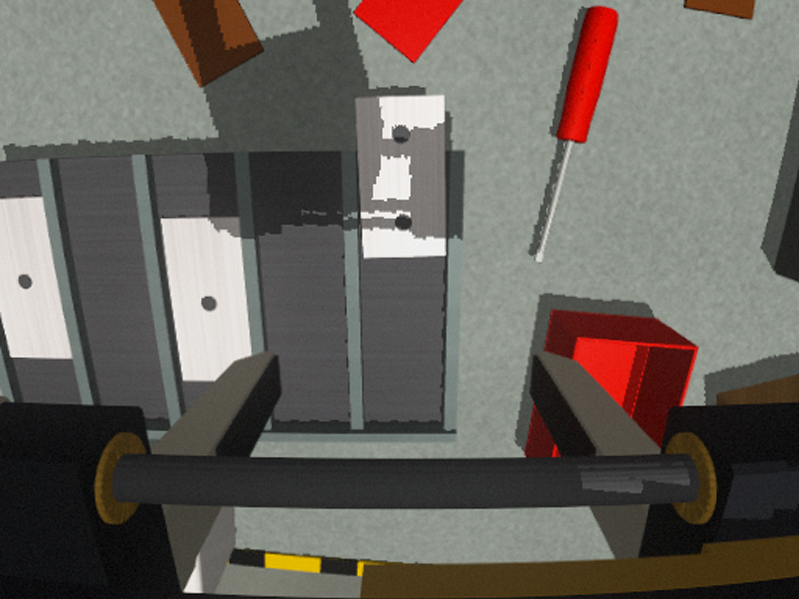

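Run:
```python
from h import *
_,P=loadw("pics/b2.npz"); print(rk([(400,134),(403,222),(400,97),(403,257)],.068,P), rk([(352,152)],.07,P))
```

```text
[[-0.0125, 0.1457], [0.0471, 0.1477], [-0.0364, 0.1458], [0.0722, 0.1477]] [[-0.0007, 0.1132]]
```

```bash
cat >> h.py <<'E'
def grab(lane,a,ztcp):
    p=RK(a,lane); o=ori(RY)
    move_to([*p,.15],o); move_straight([*p,ztcp+.004],feed=.12); move_straight([*p,ztcp],feed=.05); sleep(.2)
    command_gripper(0); print("grip",st())
    move_straight([*p,ztcp+.025],feed=.06)
    q=p-.05*U; move_straight([*q,ztcp+.08],feed=.12); print(st())
def hover(dx,fn,z=.17):
    move_to([.42,.03,.22],ori(0)); p=J(dx,0); move_to([*p,z],ori(JY)); sleep(.3); wristshot(fn); print(st())
E
python3 - <<'E'
from h import *
grab(.148,-.0125,.0775)
hover(-.030,"pics/b3.png"); save("side","pics/b3s.png",(230,90,330,165))
E
```

```text
grip (74.67, [0.4716, 0.283, 0.0774], [-0.9, -1.8, 0.6], 0.0598)
(76.0, [0.4221, 0.2786, 0.1573], [0.0, 0.8, -1.3], 0.0597)
(78.23, [0.4044, -0.1795, 0.1703], [0.5, 0.3, -1.6], 0.0596)
```

View pics/b3.png

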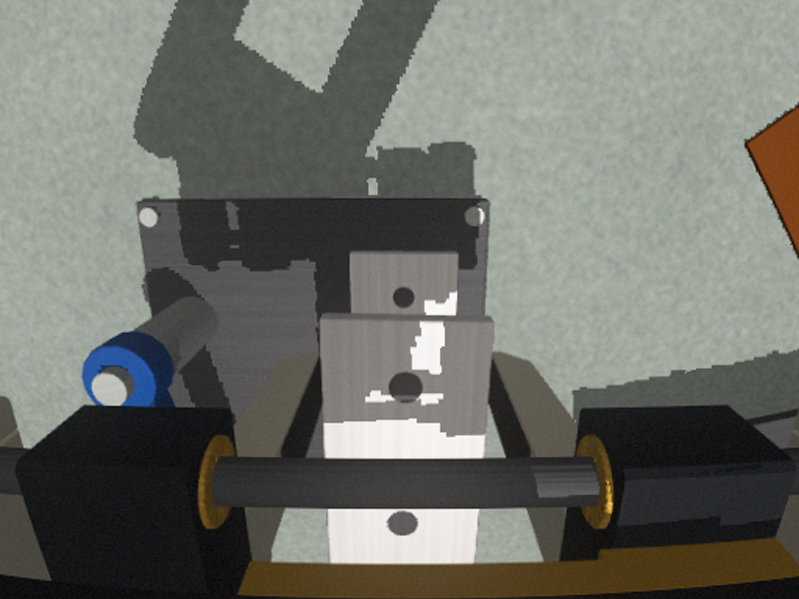

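View pics/b3s.png

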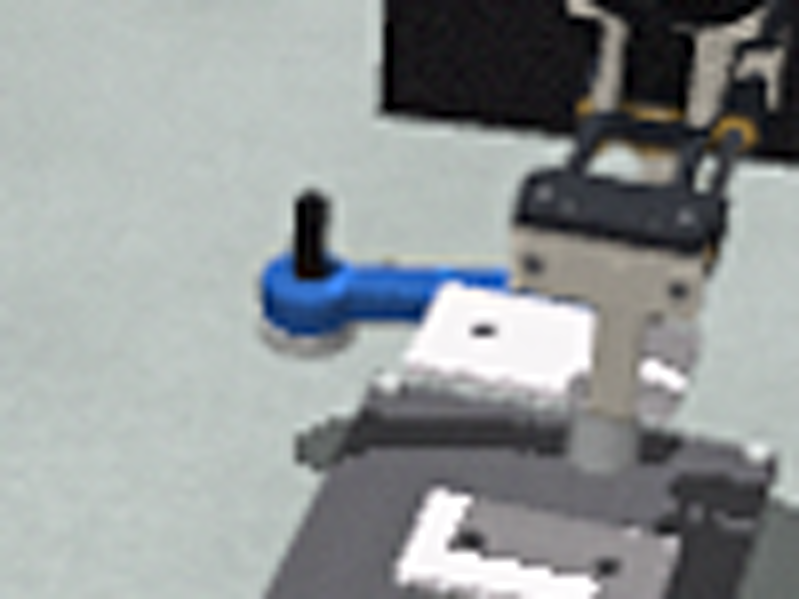

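```bash
cat >> h.py <<'E'
def held(px,ztop,P):
    d=jrel(px,ztop,P); T=jrel_w(np.array(sense()["tcp_pos"])[:2]); print("pts",d.round(1).tolist(),"spacing",np.linalg.norm(d[0]-d[1]).round(2),"TCP",T.round(1))
    return d,T
def jrel_w(X):
    X=X-SEAT; c,s=np.cos(JY),np.sin(JY); return np.array([X@[c,s],X@[-s,c]])*1000
E
python3 - <<'E'
from h import *
_,P=loadw("pics/b3.npz")
d,T=held([(405,387),(402.5,523)],.1608,P); print("centre-TCP along",d.mean(0)-T)
held([(322,318),(493,320)],.1608,P)
E
```

```text
pts [[-29.0, 2.4], [30.5, 1.6]] spacing 59.52 TCP [-29.8   0.6]
centre-TCP along [30.53213683  1.40644182]
pts [[-54.6, -25.6], [-54.0, 32.1]] spacing 57.72 TCP [-29.8   0.6]
```

```bash
cat >> h.py <<'E'
def place(dx,z0,zmin,fn):
    p=J(dx,0); move_straight([*p,.12],ori(JY),feed=.12); z=lower(p,z0,zmin,thr=3)
    command_gripper(.074); sleep(.15)
    move_straight([*p,z+.05],feed=.12); command_gripper(.093)
    move_to([.51,-.19,.26],ori(JY)); sleep(.3); wristshot(fn); print(st())
E
python3 - <<'E'
from h import *
place(-.0303,.076,.0695,"pics/b4.png"); save("side","pics/b4s.png",(250,100,340,168))
E
```

```text
contact 0.071 6.8
(85.79, [0.5093, -0.19, 0.2593], [-0.3, -0.6, 0.1], 0.0932)
```

View pics/b4.png

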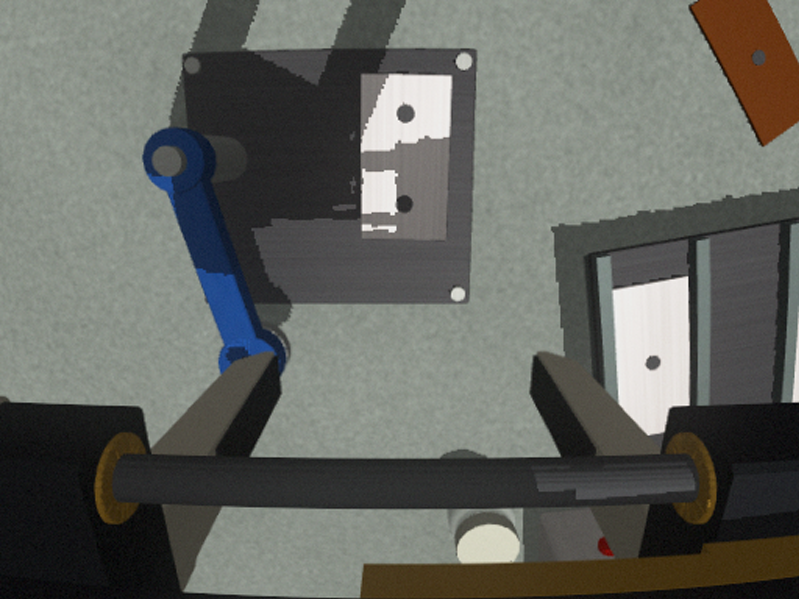

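View pics/b4s.png

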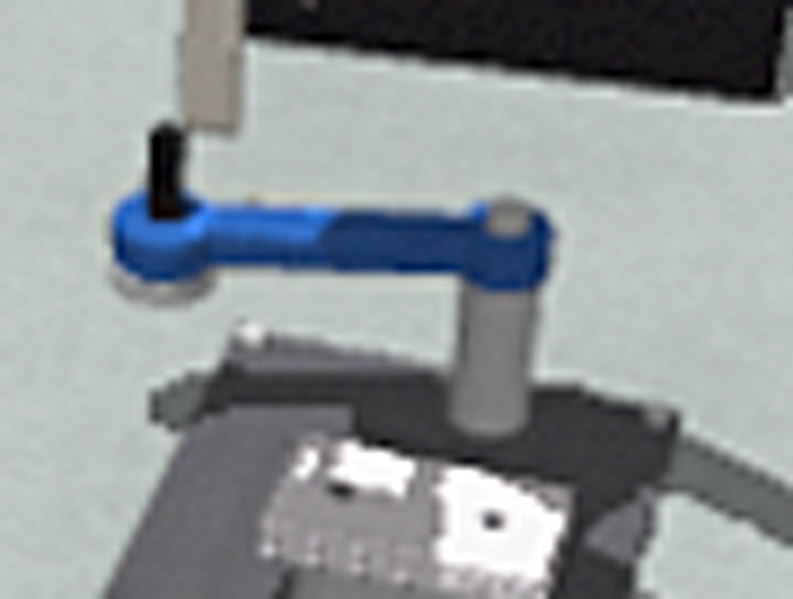

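Run:
```python
from h import *
_,P=loadw("pics/b4.npz")
d=jrel([(405,113.5),(404,204)],.062,P); print("dots",d.round(1).tolist(),d.mean(0)); c=jrel([(361,74),(452,75),(447,241),(361,240)],.062,P);print(c.round(1).tolist(),c.mean(0))
lookv(0,"pics/c1.png",.13); im,P=loadw("pics/c1.npz")
ds=[toRK(d[0]) for d in dots(im,P,.064,18,70) if abs(toRK(d[0])[1])<.02]; print(ds)
ac=ds[0][0] if len(ds)==1 else None
assert ac is not None and abs(ac-.108)<.003
drag(0,ac,.064,.009,back=.025)
lookv(0,"pics/c2.png",.08); print(st())
```

```text
dots [[-28.9, 1.3], [31.0, 0.6]] [1.03768751 0.95332508]
[[-54.0, -27.4], [-53.3, 32.1], [56.8, 30.9], [56.1, -29.7]] [1.40522756 1.44609611]
[]Traceback (most recent call last):
  File "<stdin>", line 7, in <module>
AssertionError
```

View pics/c1.png

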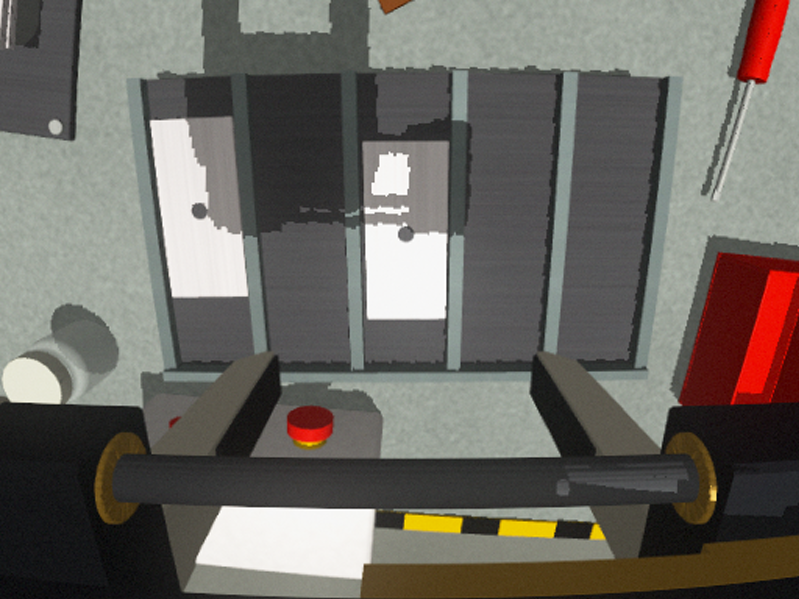

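The dot is at (405,234), on a shadow edge. The plate hasn't moved.

Run:
```python
from h import *
_,P=loadw("pics/c1.npz"); r=rk([(405,234),(405,141),(406,320),(199,211)],.064,P); print(r)
ac=r[0][0]; assert abs(ac-.108)<.003
drag(0,ac,.064,.009,back=.025)
lookv(0,"pics/c2.png",.08); print(st())
```

```text
[[0.1085, -0.0001], [0.0438, 0.0], [0.174, 0.0005], [0.0907, -0.149]]
press 0.0636 6.5
6.7 0.5; 7.2 1.9; 7.8 0.9; 7.1 0.5; 8.6 1.4; 8.1 1.2; 7.4 0.5; 6.6 0.9; 7.5 1.2; 
(100.58, [0.5762, 0.1439, 0.2683], [0.3, 0.5, -0.1], 0.0928)
```

View pics/c2.png

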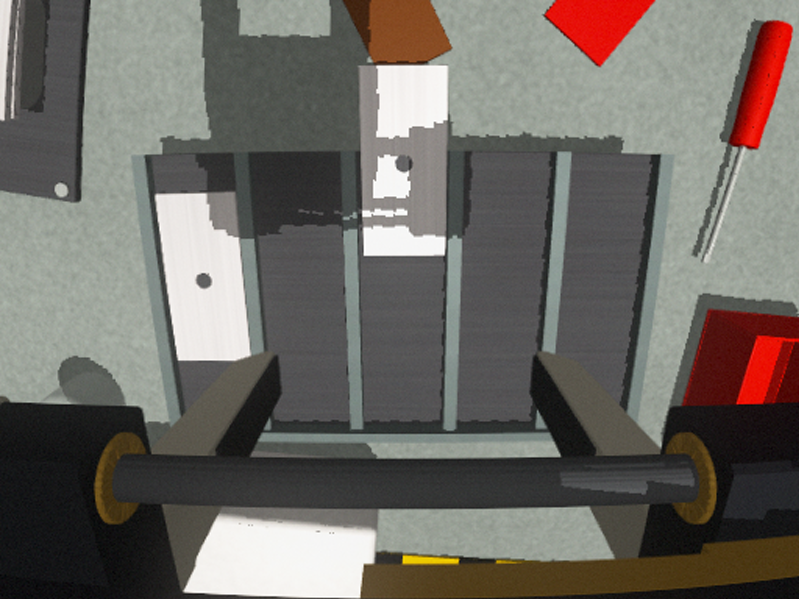

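Run:
```python
from h import *
_,P=loadw("pics/c2.npz"); r=rk([(403.5,163),(403,66),(403,255)],.064,P); print(r); c=r[0][0]
print("centre",c); assert .003<c<.025
grab(0,-.0125,.0775)
hover(-c-.0125,"pics/c3.png")
```

```text
[[0.0067, 0.0004], [-0.0568, 0.0001], [0.0716, 0.0]]
centre 0.0067
grip (103.06, [0.4849, 0.1357, 0.0775], [-1.1, -0.4, 0.4], 0.0592)
(104.39, [0.4353, 0.1312, 0.1573], [-0.2, -0.6, -1.4], 0.0588)
(106.17, [0.4151, -0.1804, 0.1703], [-0.6, 0.3, -0.2], 0.0591)
```

View pics/c3.png

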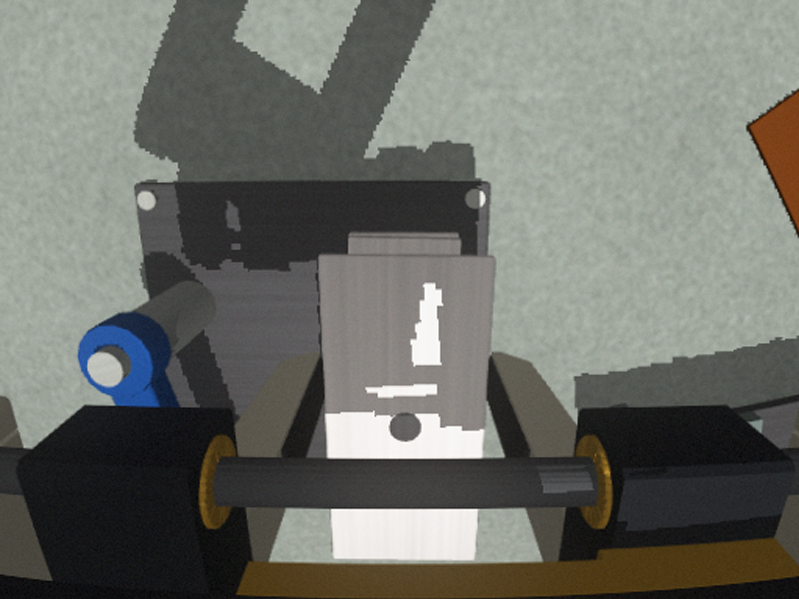

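Run:
```python
from h import *
_,P=loadw("pics/c3.npz")
d=jrel([(404.5,427),(319,257),(494,258),(333,558),(477,558)],.1568,P); T=jrel_w(np.array(sense()["tcp_pos"])[:2])
print(d.round(1).tolist(),T.round(1),"dot-TCP",(d[0]-T).round(1))
C=P["cam_to_world"][:3,3]; print([round((C[2]-(C[2]-.1568)*60/w)*1000,1) for w in (np.linalg.norm(d[1]-d[2]),np.linalg.norm(d[3]-d[4]))], "cam z",C[2])
```

```text
[[0.3, 2.3], [-63.9, -26.3], [-63.7, 32.1], [63.6, -27.5], [63.5, 32.7]] [-18.9   0.8] dot-TCP [19.3  1.5]
[np.float64(152.5), np.float64(157.2)] cam z 0.3184723072989272
```

Run:
```python
from h import *
place(-.0191,.0825,.0775,"pics/c4.png")
_,P=loadw("pics/c4.npz")
lookv(-.148,"pics/d1.png",.13)
```

```text
contact 0.079 6.0
(112.62, [0.5093, -0.1899, 0.2592], [-0.4, -0.2, -0.4], 0.0926)
```

View pics/c4.png

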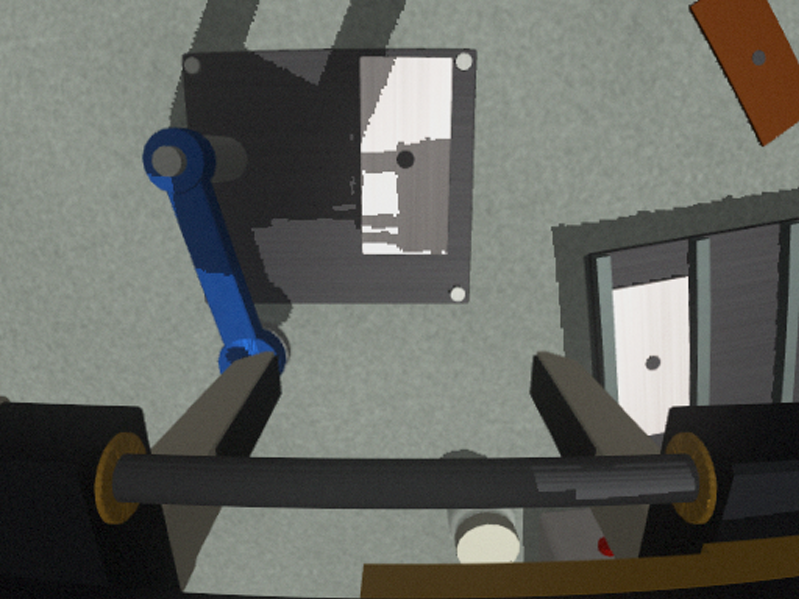

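View pics/d1.png

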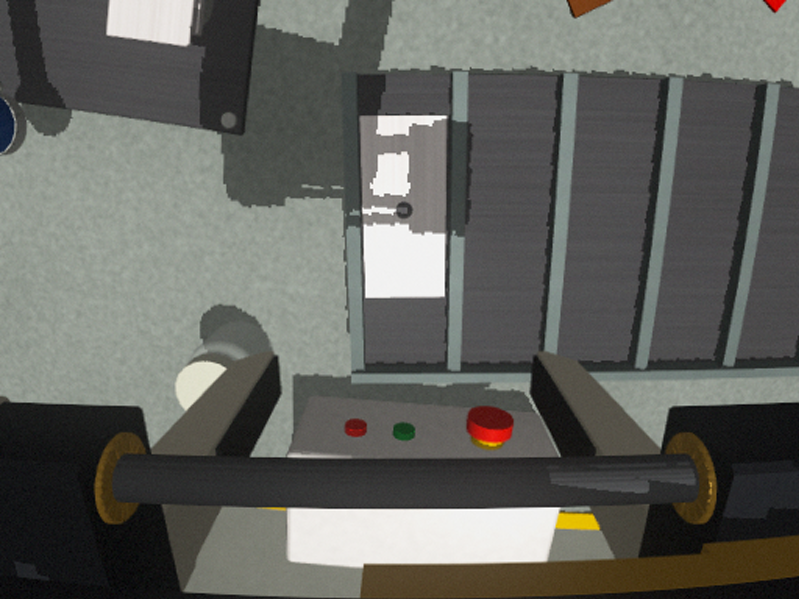

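The third plate is on. The last thin plate's dot is at (404,210).

Run:
```python
from h import *
_,P=loadw("pics/c4.npz"); d=jrel([(405,159),(360,57),(452,58),(447,254),(361,253)],.066,P); print(d.round(1).tolist(),d[1:].mean(0))
_,P=loadw("pics/d1.npz"); r=rk([(404,210),(404,115),(405,298)],.064,P); print(r)
ac=r[0][0]; assert abs(ac-.0905)<.003
drag(-.148,ac,.064,.012,back=.025)
lookv(-.148,"pics/d2.png",.08); print(st())
```

```text
[[0.5, 1.3], [-63.9, -27.5], [-63.3, 31.6], [65.3, 30.8], [64.5, -29.5]] [0.64754663 1.32546928]
[[0.0907, -0.149], [0.026, -0.1488], [0.156, -0.1485]]
press 0.0638 5.9
5.9 0.6; 6.4 1.5; 6.9 1.9; 7.3 1.9; 7.3 1.5; 7.7 1.1; 8.2 1.2; 
(125.78, [0.5893, -0.0034, 0.2683], [0.2, 0.7, -0.8], 0.0932)
```

View pics/d2.png

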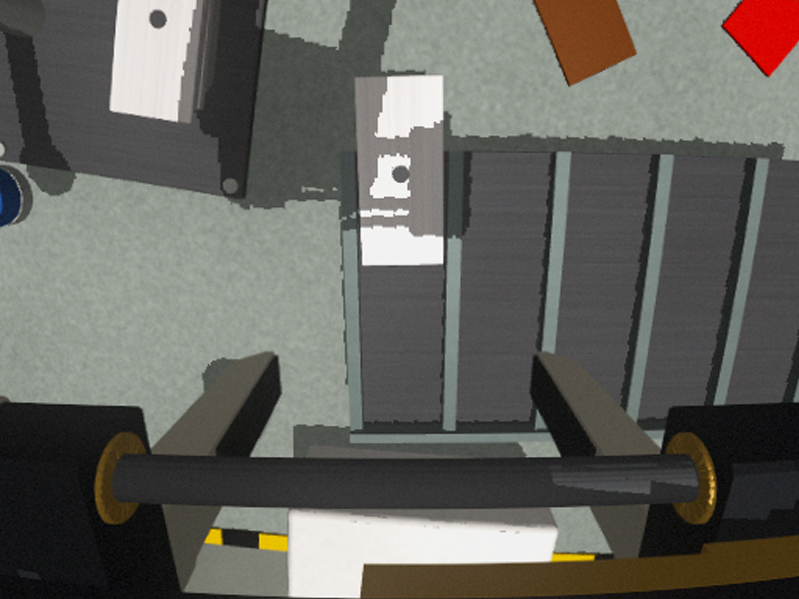

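Run:
```python
from h import *
_,P=loadw("pics/d2.npz"); r=rk([(400,174),(399,76),(402,265)],.064,P); print(r); c=r[0][0]
assert .003<c<.03
grab(-.148,-.0125,.0775)
p=J(-c-.0125,0); move_to([*p,.17],ori(JY)); sleep(.3); wristshot("pics/d3.png"); print(c,st())
```

```text
[[0.0142, -0.1496], [-0.0504, -0.1502], [0.079, -0.1484]]
grip (128.27, [0.4981, -0.0118, 0.0775], [-1.1, 0.3, 0.1], 0.059)
(129.6, [0.4484, -0.0162, 0.1573], [-0.8, -1.0, -1.0], 0.0595)
0.0142 (130.67, [0.4076, -0.1796, 0.17], [-0.7, 0.2, -1.6], 0.0594)
```

View pics/d3.png

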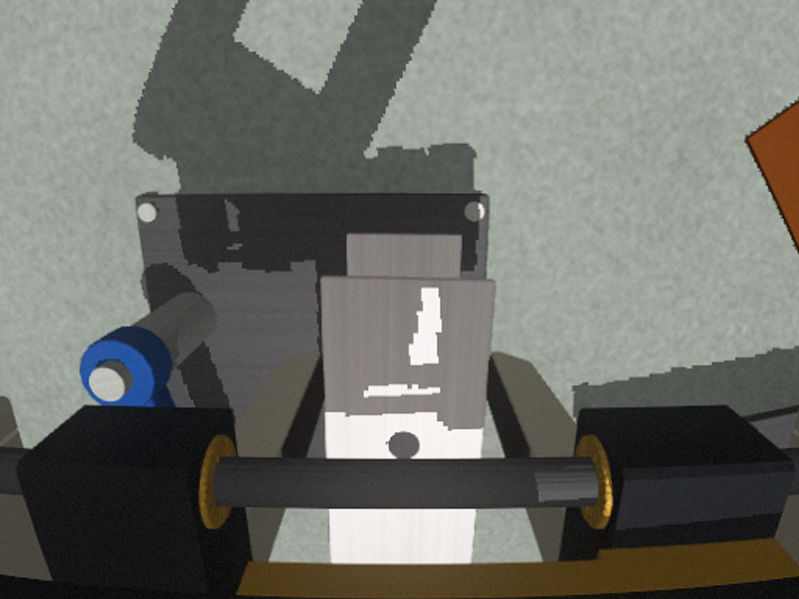

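Run:
```python
from h import *
_,P=loadw("pics/d3.npz")
d=jrel([(403.5,445),(322,279),(494,281)],.1568,P); T=jrel_w(np.array(sense()["tcp_pos"])[:2]); print(d.round(1).tolist(),T,"dot-TCP",d[0]-T,"front-TCP",d[1:].mean(0)-T)
off=(d[0]-T)[0]/1000; assert abs(off-.0267)<.003
place(-off+.0003,.0865,.0815,"pics/d4.png"); im=save("side","pics/d4s.png",(250,100,340,168))
```

```text
[[0.2, 2.1], [-64.0, -25.4], [-63.5, 32.6]] [-26.47476157   0.99539405] dot-TCP [26.680123    1.14431688] front-TCP [-37.28546305   2.60753731]
contact 0.083 5.9
(137.09, [0.5093, -0.1899, 0.2592], [-0.1, -0.5, 0.4], 0.093)
```

View pics/d4.png

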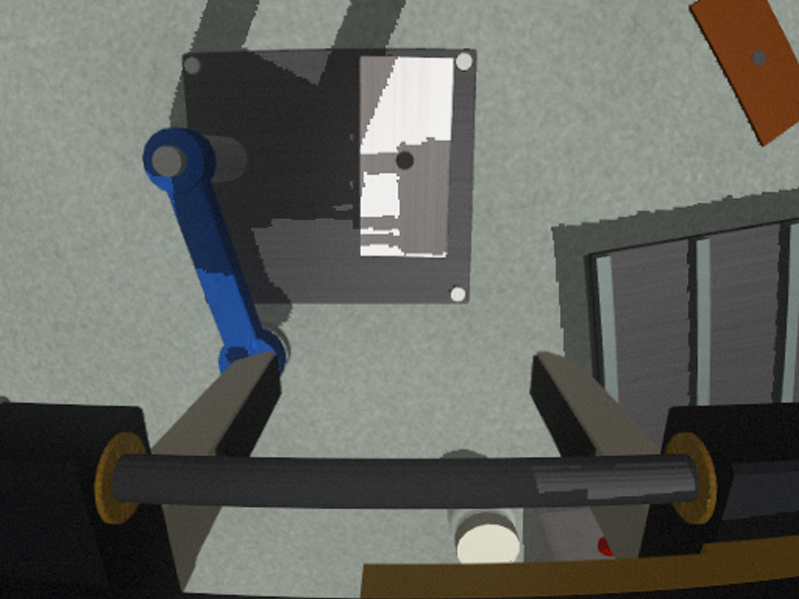

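View pics/d4s.png

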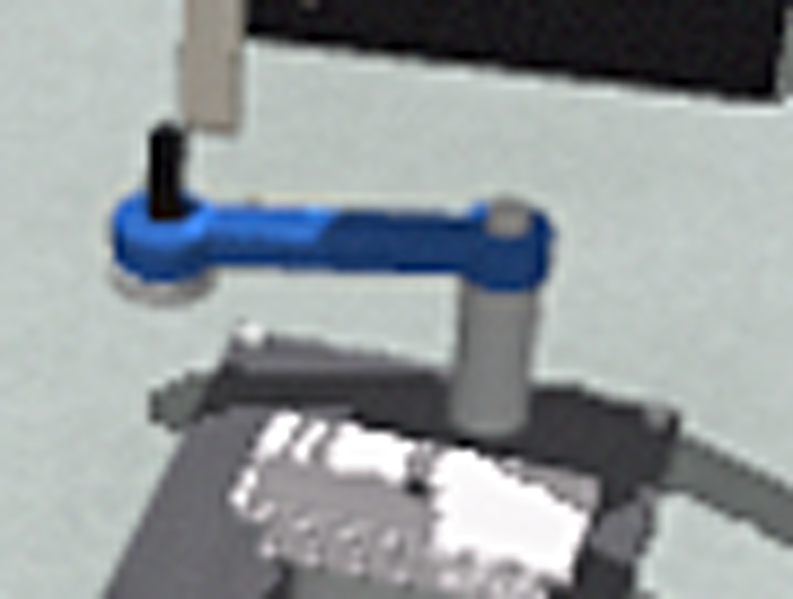

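The pack is flat and centred, and the contact heights rose by the plates' thicknesses. Swinging the arm back.

Run:
```python
import h
from h import *
_,P=loadw("pics/d4.npz"); d=jrel([(404.5,160),(360,57),(453,58),(447,257),(360,256)],.070,P); print(d.round(1).tolist(),d[1:].mean(0))
h.PIV=np.array([.4214,-.3228])
k=knob(1.32)
move_to([*k,.22],kori(1.32)); command_gripper(.05); move_straight([*k,.126],feed=.12); print(st())
command_gripper(0); print(st())
for th in np.linspace(1.32,0,14)[1:]:
    move_straight([*knob(th),.126],kori(th),feed=.1); s=sense(); print(round(th,2),np.round(s["force"],1), end=" ")
sleep(.2); print(st())
command_gripper(.05); print(st())
move_straight([*knob(0),.22],feed=.15); command_gripper(.093)
move_to([.51,-.19,.26],ori(JY)); sleep(.3); wristshot("pics/e1.png"); save("side","pics/e1s.png",(250,100,340,168)); print(st())
```

```text
[[1.1, 1.0], [-63.2, -27.2], [-62.6, 31.8], [66.6, 30.4], [65.8, -30.0]] [1.65818579 1.27891602]
(141.3, [0.56, -0.3005, 0.1268], [0.2, -0.1, -0.4], 0.0502)
(141.95, [0.5596, -0.3003, 0.1262], [0.4, -0.6, -0.2], 0.0152)
1.22 [-1.4  2.   2.7] 1.12 [-1.4  0.9  3.9] 1.02 [-2.8  0.5  4. ] 0.91 [-3.4  0.4  5.5] 0.81 [-3.9 -0.1  6.2] 0.71 [-4.1 -0.1  5.6] 0.61 [-2.6 -1.5  5.2] 0.51 [-4.7 -1.1  5.1] 0.41 [-4.1 -2.   4.5] 0.3 [-3.8 -2.3  5.6] 0.2 [-3.7 -3.2  5.4] 0.1 [-3.9 -2.7  5.9] 0.0 [-3.1 -2.8  4.3] (145.94, [0.4342, -0.1837, 0.1261], [-3.6, -3.5, 5.9], 0.0157)
(146.69, [0.4337, -0.1833, 0.126], [-0.2, -0.1, -0.6], 0.0502)
(150.07, [0.5099, -0.19, 0.26], [-0.8, -0.2, -0.0], 0.0931)
```

View pics/e1.png

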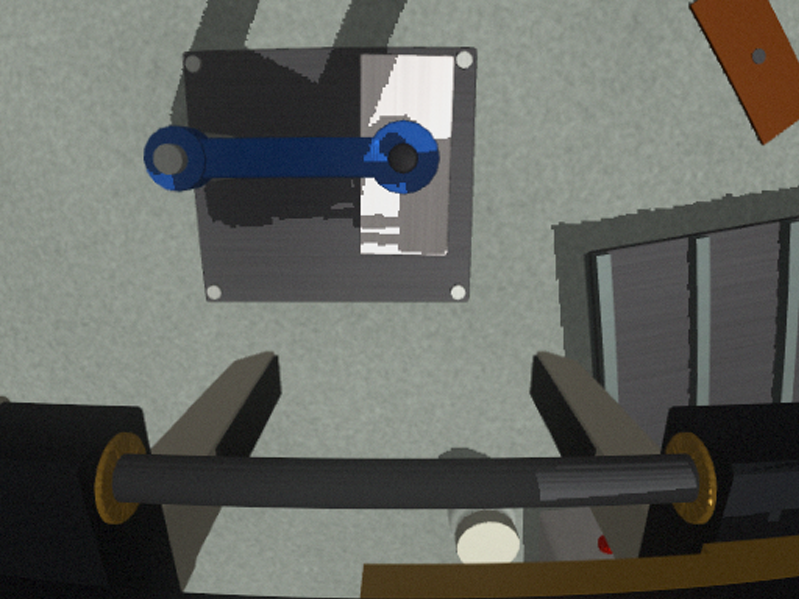

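View pics/e1s.png

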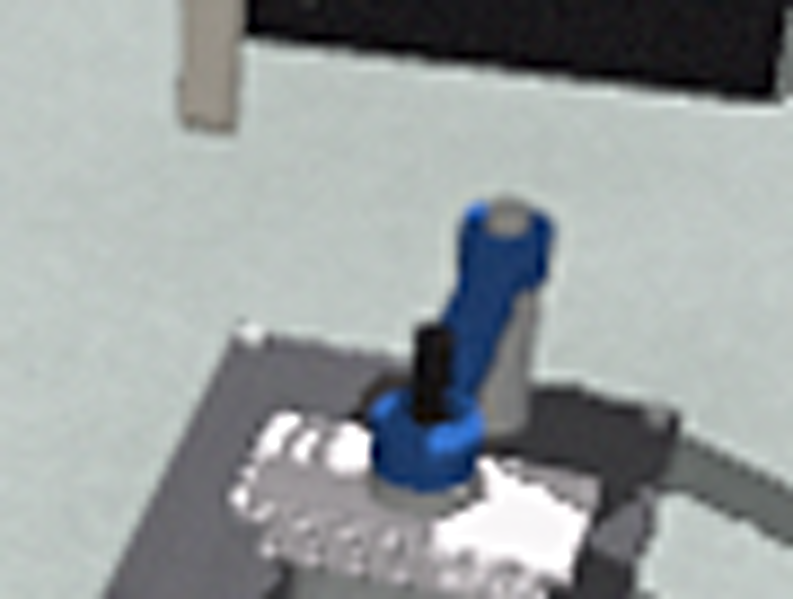

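The foot stands over the pack and the pack hasn't moved. Backing off and handing in.

Run:
```python
from h import *
move_to([.45,-.05,.36],ori(0)); sleep(.5); save("top","pics/f.png",(150,70,410,265)); print(st()); sign_off()
```

```text
(151.38, [0.4501, -0.0502, 0.3598], [0.6, -0.9, 0.3], 0.0932)
the job is handed in; nothing more can be done
```

View pics/f.png

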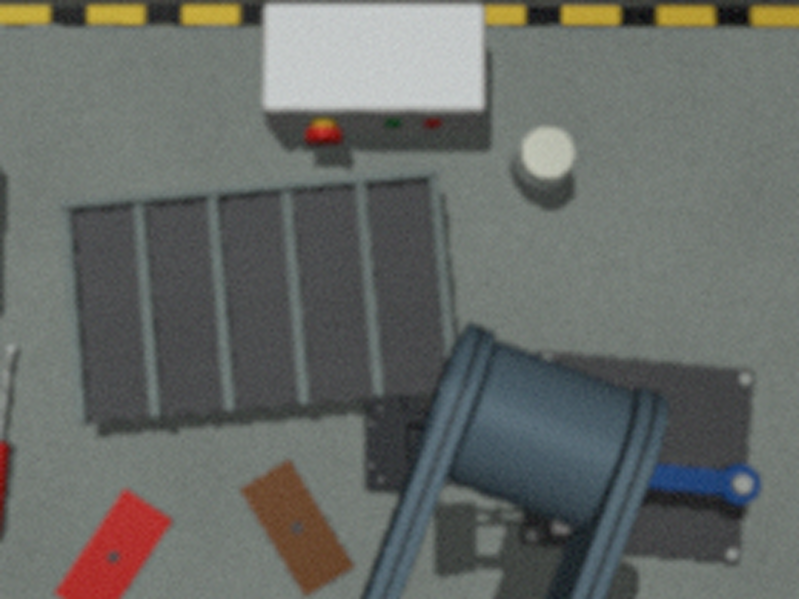

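The job is done and handed in at about 151 s of the 210 s allowed. The round-ended block was present, so the gap was 25.5 mm. All four plates present (two thick, two thin) make a 24 mm pack, leaving about 1.5 mm under the foot. I swung the arm clear, stacked the plates in order thick, thick, thin, thin, and swung the arm back to 0 rad over the pack.

- **Tipped plate:** the first thick plate ended up leaning over the rack's front edge, either from the announced knock or from my second drag. I gripped it where it leaned, with the tool tilted, and set it down level.
- **Pack position:** each plate's centre measured within about 1.7 mm of the seat, along and across, and the plates were square. The cameras disagreed: top against wrist by about 3.5 mm, side against wrist by about 9 mm. I relied on the wrist camera, which has its own sideways bias of up to about 1.4 mm.
- **Flatness:** the touch-down heights for plates two to four (71, 79 and 83 mm) rose by the plate thicknesses, so the pack lies flat.
- **After the swing:** the last close view showed the foot over the middle of the pack and the pack unmoved. In the final top picture my robot arm hid the pack and half the screwdriver. The rack was empty, and the jar, the red look-alike and the nearer brown one looked untouched.

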